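Turn over a spare nappy-sack roll into its dispenser

TASK

Reload the nappy-sack dispenser. Slide the spare roll straight up off its steel stand without dragging or tipping the stand, lay it on its side along the ribs of the drying mat and let go to change your grip, then turn it the other way up and stand it in the dispenser's low round base: it waits on the stand with its collar end down, and must end with the collar up and the flat end on the floor of the base, released. Do not drop the roll, and leave the other things on the dresser where they are.

Things in the scene. Friction and masses are not known exactly. Their poses are not given: they have to be found in the camera images.
- roll: spare roll of nappy sacks: stiff off-white cylinder, 60 mm diameter, windings 90 mm long with a paper band round them, one end flat; at the other a grey collar (46 mm diameter) stands 12 mm proud; 102 mm long in all. A 30 mm bore runs right through. 0.11 to 0.23 kg. Origin on the axis at the collar's face; z runs along the axis from collar to flat end: up on the stand, down at the end
- roll_mid (a point): point on the roll's axis at the middle of the windings (57 mm from the collar's face, 45 mm from the flat end), close to its centre of mass; axes as the roll's. The roll takes a firm squeeze (30 N) without harm and turns freely round the post; lying on a smooth surface it may roll away, but along the mat's ribs it stays put
- stand: loose steel roll stand, 0.9 kg: round foot 120 mm diameter, 14 mm thick, and a 23 mm post with a rounded tip 144 mm above the dresser. Origin under the foot's centre, z up along the post. The roll sits round the post, collar resting on the foot, with 3.5 mm of play all round, and must rise 131 mm to clear the tip
- mat: grey silicone drying mat, fixed, 180 x 180 mm. Origin under its centre, z up. Nine straight ribs along its x axis (20 mm apart, 5 mm wide, 160 mm long, tops 6 mm above the dresser, grooves 3 mm deep). A roll lying along them has its axis about 35 mm above the dresser
- cup: low round base of the nappy-sack dispenser, white plastic, fixed to the dresser: foot 112 mm diameter, rim 80 mm inside diameter and 88 mm outside, rim top 24 mm above the dresser, flat inner floor 8 mm above the dresser. Origin under its centre, z up
- cover: bystander: the dispenser's clear cover, 93 mm diameter, 130 mm tall, loose, standing at the back; origin under its centre. It is not put on in this task
- jar: bystander: white lidded jar, 84 mm diameter, 100 mm tall, loose; origin under its centre
- bowl: bystander: white ceramic bowl holding pacifier clips, 132 mm diameter, 55 mm tall, loose; origin under its centre
- scoop: bystander: stainless steel formula scoop, 130 mm long, 28 mm tall, loose, lying beyond the mat; origin near its middle, x along its handle
- bottle: bystander: clear baby bottle, 60 mm diameter, 156 mm tall, loose, standing at the back; origin under its centre
- teether: bystander: flat wooden teething ring, 72 mm diameter, 12 mm thick, loose, lying between the stand or the dispenser base and the robot; origin under its centre

How it is judged:
By the outcome, as a careful person would: the job done as asked, in the order asked, and still so for the second after the job is handed in, with the robot touching nothing.
It also fails if it takes over 64 s, if anything falls off the work surface, if the arm or the gripper's body presses on something with over 40 N, if the wrist force passes 120 N, or if a joint passes its speed limit or range.

ROBOT

A 6-joint arm with a two-finger parallel gripper is mounted at the origin on the work surface. World frame = base frame: x ahead of the robot, y to its left, z up, the work surface at z = 0. Lengths are in m, angles in rad, forces in N, time in s.
With the tool pointing down it reaches from about 0.375 to 0.975 m from the base axis. Payload 3.8 kg.
Tool frame: the origin (TCP) lies on the centre line of the jaws, within the pads' length; the fingertips stand 14 mm ahead of it and the grasp point (between the pads) lies 5 mm behind it; x points along the fingers, y is the direction in which the jaws open and shut, and the axes are right-handed (so a half turn about x gives the same grasp; the last joint's range is limited). The gripper opens to 85 mm and grips with 20 to 120 N. Pads are 22 mm wide; open, the fingers measure 114 mm over their backs; the gripper's body (76 mm by 85 mm) begins 54 mm behind the grasp point. The pads swing forward as they close: fully open they stand 13 mm farther back than shut.
Start: joints at [-1.286, 0.264, 1.604, -0, 1.274, -0.037], TCP at [0.213, -0.64, 0.245] pointing down, gripper open.
Joint ranges: [-2.63, 2.63], [-0.94, 2.18], [0.31, 2.57], [-1.31, 4.45], [0, 2.66], [-2.55, 2.55]. Speed limits (rad/s): [2.57, 2.57, 3.14, 3.14, 3.14, 3.14].

INTERFACE

Orientations are given as a rotation vector (axis times angle).
In Python, from workcell import bot gives the robot as it stands.
- The arm moves only by the shell command python3 -m creep 'ROWS' [FORCE]. ROWS is JSON, a list of rows, each an object with "grip": the finger opening in cm, from 0 to 8.54; "dp": the shift along the tool's x, y, z in cm, a list of three; "rotation": the turn, a rotation vector about the tool's x, y, z in rad, a list of three. A call has 1 to 5 rows; each row is the pose to reach, as a shift and turn from the pose commanded when the call began, along the tool's axes at that moment; what a row does not reach only later rows make up. A row lasts 1/12 s, in which the tool goes at most 41.7 mm and 7.16 degrees, less where a joint would pass 70% of its speed; a pose out of reach is approached as far as the arm can. A call with a gripper value outside its range is refused whole. The fingers move at their own pace and stop on an object; FORCE is the grip in N (left out, the last holds). Time passes only in rows, so rows that repeat a pose let the fingers close. It gives the time, the measured TCP pose, the force and the opening at its end, in the units of the state.
- bot.read_state(): the state, without advancing time (a new reading comes with each control period).
- bot.read_camera(name): name is "scene" or "top" or "wrist"; returns (picture, depth): 480x640x3 uint8, red, green, blue; 480x640 float32, m along the optical axis (not along the pixel's ray), 0 where there is no reading.
- bot.get_calibration(name): a dict with "fx", "fy", "cx", "cy" (pixels), "rvec" (rotation vector, rad) and "tvec" (3), from world to camera coordinates, as OpenCV has them. Camera axes: x right, y down, z forward; pixel columns grow to the right and rows downward; lengths in m; the calibration is good to about 2 mm. A picture is of the moment at which its call begins: read the wrist's pose just before it. get_calibration takes no time and is no camera call; for the wrist camera it gives the pose at the moment of the call.
- bot.finish_job(): hands the job in, once; it reports no verdict.
The state is a dict: "time": time; "q": joint angles; "joint_vel": joint speeds; "joint_torque": joint torques, N m; "tool_pos": TCP position; "tcp_rot": TCP orientation; "wrist_force": force on the tool from outside, world axes, zero at the start; "torque": the same for the moment, N m; "width": opening from 0.0 (shut) to 1.0 (fully open).
Only numpy, scipy, OpenCV 4.12 (cv2) and the standard library are available. Lean on these libraries where they do the work, as an engineer would, in place of code of your own. Each camera call takes 0.05 s, during which the arm holds its last target.

## Working session

There is one attempt and no reset: what is moved stays moved. The work goes in short steps, Python scripts to look and compute and a shell command to move; the robot and the scene stay as the last step left them, time stands still between calls to the robot, and variables do not carry over. Pictures are saved under pics/ and viewed, and the job is handed in when it is done.

```bash
ls; mkdir -p pics
python3 - <<'E'
from workcell import bot
import cv2
print(bot.read_state())
for n in ("scene","top","wrist"):
    p,d=bot.read_camera(n); cv2.imwrite(f"pics/a_{n}.png",p[:,:,::-1]); print(n,bot.get_calibration(n),(d>0).mean())
    import numpy as np; np.savez(f"a_{n}.npz",p=p,d=d,**bot.get_calibration(n))
E
```

```text
pics
{'time': 0.0, 'q': array([-1.28590173e+00,  2.64777958e-01,  1.60535017e+00, -1.37889831e-05,
        1.27366175e+00, -3.69231731e-02]), 'joint_vel': array([ 0.00117154,  0.00037521,  0.00076144,  0.00112701, -0.0001884 ,
       -0.00171961]), 'joint_torque': array([-9.63925195e-04, -5.15116310e+01, -3.67314005e+01, -1.70903159e-04,
        1.27776770e-02,  1.69697199e-05]), 'tool_pos': array([ 0.21328609, -0.63970529,  0.24395811]), 'tcp_rot': array([ 2.04805015,  0.33473624, -2.04864117]), 'wrist_force': array([ 0.15532143, -0.25670211, -0.20687463]), 'torque': array([-0.02462245,  0.00593727, -0.0272541 ]), 'width': 0.9984383666270866}
scene {'fx': 496.9423332308211, 'fy': 496.9423332308211, 'cx': 321.96401921009755, 'cy': 243.27947937092912, 'rvec': array([ 2.23332102,  1.10367581, -0.39625621]), 'tvec': array([-0.31429207, -0.27723877,  1.48517269])} 0.99591796875
top {'fx': 477.51455182750465, 'fy': 477.51455182750465, 'cx': 317.8007507744896, 'cy': 239.1966461170364, 'rvec': array([ 2.13511397, -2.14065477,  0.14866484]), 'tvec': array([-0.01097168,  0.54364074,  0.99725231])} 0.99595703125
wrist {'fx': 393.72078123047163, 'fy': 393.72078123047163, 'cx': 314.4624577673052, 'cy': 247.326282770326, 'rvec': array([-2.36366527,  1.70484659,  0.23444721]), 'tvec': array([-0.67286833, -0.03434753,  0.37794063])} 0.9959733072916667
```

View pics/a_scene.png

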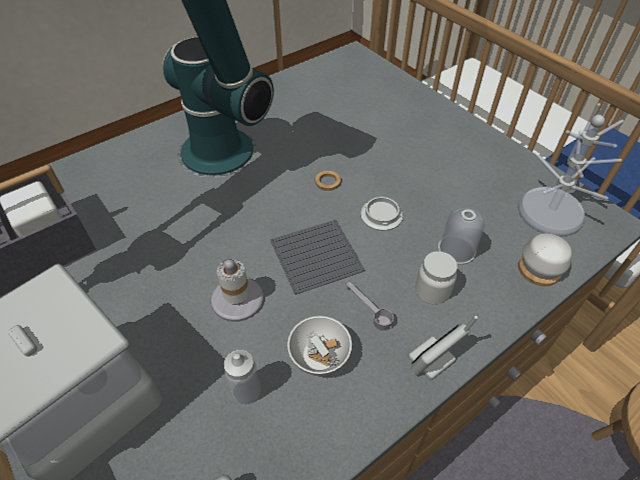

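View pics/a_top.png

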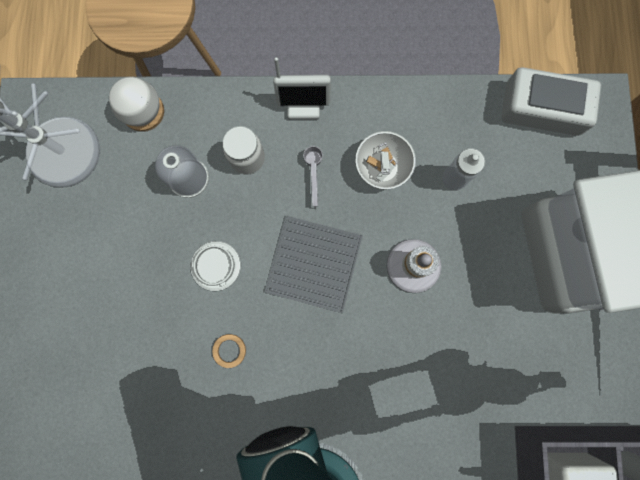

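View pics/a_wrist.png

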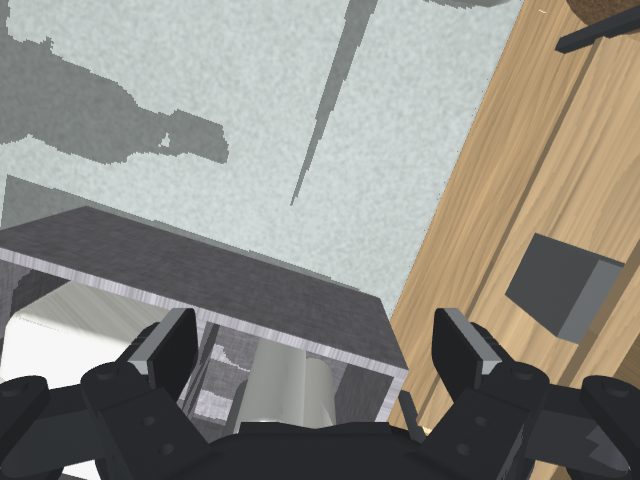

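The scene view shows the roll on its stand at about (232,290), the mat at (317,256) and the cup at (382,212). In the top view the stand and roll are at (415,264), the mat corners at (287,217), (361,235), (342,311) and (264,292), the cup at (215,266) and the teether at (228,351). Next I'll measure.

```bash
cat > h.py <<'E'
import numpy as np, cv2
def load(f):
    z=np.load(f); return z
def ray(c,uv,h):
    R=cv2.Rodrigues(np.array(c['rvec']))[0]; t=np.array(c['tvec'])
    uv=np.atleast_2d(uv).astype(float)
    d=np.c_[(uv[:,0]-c['cx'])/c['fx'],(uv[:,1]-c['cy'])/c['fy'],np.ones(len(uv))]@R
    o=-R.T@t
    s=(h-o[2])/d[:,2]
    return o+d*s[:,None]
def cloud(c,d):
    v,u=np.mgrid[:480,:640]
    R=cv2.Rodrigues(np.array(c['rvec']))[0]; t=np.array(c['tvec'])
    P=np.stack([(u-c['cx'])/c['fx']*d,(v-c['cy'])/c['fy']*d,d],-1)
    return (P-t)@R
def fitc(P):
    A=np.c_[2*P,np.ones(len(P))]; s=np.linalg.lstsq(A,(P**2).sum(1),rcond=None)[0]
    return s[:2],np.sqrt(s[2]+s[0]**2+s[1]**2)
E
python3 - <<'E'
from h import *
z=load('a_top.npz'); W=cloud(z,z['d']); Z=W[...,2]
R=cv2.Rodrigues(z['rvec'])[0];print('cam',-R.T@z['tvec'])
print('table z',np.median(Z[320:340,300:400]), np.median(Z[200:230,440:455]))
im=z['p'][:,:,::-1]
cv2.imwrite('pics/crop1.png',cv2.resize(im[190:380,180:460],None,fx=2.8,fy=2.8,interpolation=cv2.INTER_CUBIC))
for name,(u0,u1,v0,v1) in dict(stand=(380,450,230,300),cup=(185,245,235,295),mat=(255,370,205,320),teether=(205,255,325,375),scoop=(298,330,140,212),bowl=(350,420,125,195),jar=(215,268,120,178),cover=(150,212,140,200),bottle=(440,490,140,195)).items():
    sub=W[v0:v1,u0:u1].reshape(-1,3); m=sub[:,2]>0.006 if name!='mat' else sub[:,2]>0.002
    s=sub[m]
    if len(s)<5: print(name,len(s));continue
    print(name,len(s),s.min(0).round(3),s.max(0).round(3),((s.min(0)+s.max(0))/2).round(3))
# stand top hemis
sub=W[235:295,385:450].reshape(-1,3)
for lo,hi in((0.008,0.02),(0.098,0.107),(0.135,0.15)):
    s=sub[(sub[:,2]>lo)&(sub[:,2]<hi)];print(lo,hi,len(s),s.mean(0).round(4),s.min(0).round(3),s.max(0).round(3))
s=sub[(sub[:,2]>.11)]; print(s.mean(0),len(s))
for n,c in (('corners',[(287,217),(361,235),(342,311),(264,292)]),):
    print(ray(z,c,0.003).round(4), ray(z,c,.003).mean(0))
E
```

```text
cam [ 0.38803783 -0.02417448  1.06724882]
table z -0.0004499914399546782 -0.0008481951135785595
stand 2292 [ 0.388 -0.298  0.006] [ 0.564 -0.024  1.067] [ 0.476 -0.161  0.537]
cup 1386 [ 0.388 -0.024  0.006] [0.543 0.282 1.067] [0.466 0.129 0.537]
mat 5140 [ 0.372 -0.128  0.002] [0.629 0.131 1.067] [0.5   0.002 0.535]
teether 499 [ 0.263 -0.024  0.006] [0.388 0.22  1.067] [0.326 0.098 0.537]
scoop 375 [ 0.388 -0.034  0.006] [0.76  0.021 1.067] [ 0.574 -0.006  0.537]
bowl 2504 [ 0.388 -0.241  0.006] [ 0.782 -0.024  1.067] [ 0.585 -0.133  0.537]
jar 1521 [ 0.388 -0.024  0.006] [0.778 0.215 1.067] [0.583 0.096 0.537]
cover 1953 [ 0.388 -0.024  0.006] [0.739 0.33  1.067] [0.563 0.153 0.537]
bottle 1139 [ 0.388 -0.352  0.006] [ 0.716 -0.024  1.067] [ 0.552 -0.188  0.537]
0.008 0.02 1319 [ 0.4826 -0.2135  0.0129] [ 0.43  -0.283  0.008] [ 0.548 -0.165  0.02 ]
0.098 0.107 36 [ 0.4825 -0.2073  0.102 ] [ 0.46  -0.232  0.098] [ 0.504 -0.194  0.107]
0.135 0.15 101 [ 0.4883 -0.2235  0.1403] [ 0.477 -0.235  0.135] [ 0.499 -0.213  0.147]
[ 0.48504565 -0.21686142  0.14890419] 685
[[ 0.6006  0.058   0.003 ]
 [ 0.5586 -0.1094  0.003 ]
 [ 0.3892 -0.065   0.003 ]
 [ 0.4312  0.1077  0.003 ]] [ 0.49489753 -0.00217456  0.003     ]
```

View pics/crop1.png

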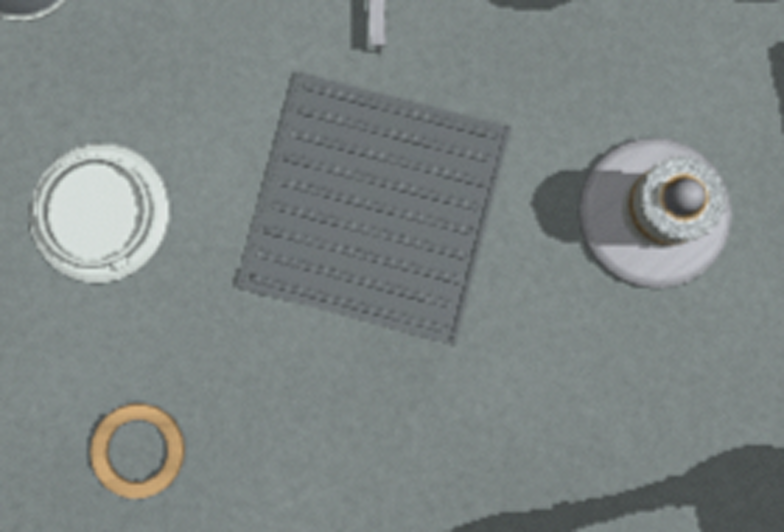

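Run:
```python
from h import *
z=load('a_top.npz'); W=cloud(z,z['d']); ok=z['d']>0; Z=W[...,2]
for name,(u0,u1,v0,v1,h0,h1) in dict(foot=(380,450,230,300,.006,.022),winding=(385,450,235,295,.108,.122),tip=(385,450,235,295,.132,.15),cuprim=(185,245,235,295,.017,.03),cupfoot=(185,245,235,295,.003,.03),mat=(255,370,205,320,.002,.02),teether=(205,255,325,375,.005,.02),scoop=(298,330,140,212,.005,.04),bowl=(350,420,125,195,.03,.07),jar=(215,268,120,178,.08,.11),cover=(150,212,140,200,.01,.15),bottle=(440,490,140,195,.01,.17),box=(500,640,150,330,.02,.9),monitor=(270,335,60,125,.02,.3),caddy=(450,640,420,480,.02,.9)).items():
    m=np.zeros(ok.shape,bool); m[v0:v1,u0:u1]=True; m&=ok&(Z>h0)&(Z<h1)
    s=W[m]
    if len(s)<5: print(name,len(s));continue
    (c,r)=cv2.minEnclosingCircle(s[:,:2].astype(np.float32))
    rect=cv2.minAreaRect(s[:,:2].astype(np.float32))
    print(name,len(s),s.min(0).round(3),s.max(0).round(3),'circ',np.round(c,4),round(r,4),'rect',[np.round(x,3) for x in rect])
zs=load('a_scene.npz'); Ws=cloud(zs,zs['d']); oks=zs['d']>0
for name,(u0,u1,v0,v1,h0,h1) in dict(foot=(200,275,255,325,.006,.022),tip=(210,255,250,310,.132,.15),cuprim=(355,410,185,240,.017,.03),mat=(265,370,215,295,.002,.02)).items():
    m=np.zeros(ok.shape,bool); m[v0:v1,u0:u1]=True; m&=oks&(Ws[...,2]>h0)&(Ws[...,2]<h1)
    s=Ws[m]; (c,r)=cv2.minEnclosingCircle(s[:,:2].astype(np.float32)); rect=cv2.minAreaRect(s[:,:2].astype(np.float32))
    print('S',name,len(s),s.min(0).round(3),s.max(0).round(3),'circ',np.round(c,4),round(r,4),'rect',[np.round(x,3) for x in rect])
w=load('a_wrist.npz'); R=cv2.Rodrigues(w['rvec'])[0]; o=-R.T@w['tvec']
Rt=cv2.Rodrigues(np.array([2.04805015,  0.33473624, -2.04864117]))[0]
print('Rtool\n',Rt.round(3)); print('cam in tool',(Rt.T@(o-[ 0.21328609, -0.63970529,  0.24395811])).round(3)); print('cam axes in tool\n',(Rt.T@R.T).round(3))
```

```text
foot 1358 [ 0.43  -0.298  0.006] [ 0.564 -0.165  0.02 ] circ [ 0.5    -0.2353] 0.0755 rect [array([ 0.492, -0.233]), array([0.118, 0.14 ]), np.float64(22.165)]
winding 550 [ 0.46  -0.254  0.108] [ 0.518 -0.194  0.122] circ [ 0.489  -0.2242] 0.0302 rect [array([ 0.489, -0.224]), array([0.058, 0.059]), np.float64(15.232)]
tip 110 [ 0.477 -0.235  0.132] [ 0.499 -0.213  0.147] circ [ 0.4887 -0.2241] 0.0114 rect [array([ 0.488, -0.224]), array([0.022, 0.021]), np.float64(74.168)]
cuprim 277 [0.446 0.175 0.017] [0.533 0.267 0.028] circ [0.4902 0.2191] 0.0481 rect [array([0.489, 0.221]), array([0.086, 0.092]), np.float64(1.23)]
cupfoot 1908 [0.427 0.152 0.003] [0.557 0.288 0.028] circ [0.4887 0.2176] 0.0841 rect [array([0.492, 0.22 ]), array([0.131, 0.135]), np.float64(0.258)]
mat 5067 [ 0.372 -0.128  0.002] [0.629 0.131 0.019] circ [0.498  0.0058] 0.1781 rect [array([0.5  , 0.002]), array([0.259, 0.257]), np.float64(89.912)]
teether 508 [0.263 0.136 0.005] [0.353 0.233 0.017] circ [0.3093 0.182 ] 0.0612 rect [array([0.308, 0.185]), array([0.097, 0.089]), np.float64(89.9)]
scoop 377 [ 0.618
[... 1363 characters left out ...]
0.151]), np.float64(21.494)]
S tip 87 [ 0.483 -0.239  0.132] [ 0.504 -0.217  0.146] circ [ 0.4931 -0.2279] 0.0113 rect [array([ 0.493, -0.228]), array([0.02 , 0.021]), np.float64(44.412)]
S cuprim 211 [0.45  0.169 0.017] [0.538 0.263 0.029] circ [0.4915 0.216 ] 0.0478 rect [array([0.492, 0.214]), array([0.088, 0.092]), np.float64(52.513)]
S mat 3501 [ 0.316 -0.161  0.002] [0.658 0.176 0.019] circ [0.4862 0.0045] 0.1722 rect [array([0.493, 0.002]), array([0.272, 0.252]), np.float64(52.751)]
Rtool
 [[-0.001  0.316 -0.949]
 [ 0.002 -0.949 -0.316]
 [-1.    -0.002 -0.   ]]
cam in tool [-0.128 -0.001 -0.067]
cam axes in tool
 [[-0.    -0.267  0.964]
 [ 1.    -0.001 -0.   ]
 [ 0.001  0.964  0.267]]
```

```bash
python3 -m creep '[{"grip":8.54,"dp":[-1.5,-3,-1.5],"rotation":[0,0,0]},{"grip":8.54,"dp":[-3,-6,-3],"rotation":[0,0.1,0]},{"grip":8.54,"dp":[-4.5,-9,-4.5],"rotation":[0,0.2,0]},{"grip":8.54,"dp":[-5.5,-12,-6],"rotation":[0,0.3,0]}]' 30; python3 -c "
from workcell import bot
s=bot.read_state();print(s)"
```

```text
time: 0.48
tool_pos: [0.2337, -0.5067, 0.3021]
tcp_rot: [2.358, 0.382, -1.729]
wrist_force: [0.7, 1.0, 0.5]
width: 1.0
{'time': 0.4833, 'q': array([-1.36353549,  0.01348014,  1.81068223,  0.30973334,  1.36132441,
       -0.18800311]), 'joint_vel': array([-0.43758461, -0.68848647,  0.69496095,  1.1933053 ,  0.2989748 ,
       -0.66862517]), 'joint_torque': array([  3.82926151, -32.56422758, -37.31985569,   0.43638647,
        -0.03903758,   0.7094387 ]), 'tool_pos': array([ 0.23365672, -0.50668692,  0.30212984]), 'tcp_rot': array([ 2.35758444,  0.38207301, -1.72946961]), 'wrist_force': array([0.70754163, 0.98174061, 0.54652085]), 'torque': array([0.01843621, 0.14942256, 0.06315689]), 'width': 1.000395426414843}
```

```bash
cat > kin.py <<'E'
import numpy as np, json, os
from scipy.spatial.transform import Rotation as Ro
from scipy.optimize import least_squares
def Rz(a): return Ro.from_euler('z',a).as_matrix()
def Ry(a): return Ro.from_euler('y',a).as_matrix()
# tool axes at zero config in last-link frame: x_tool=z ; z_tool dir
T=np.array([[0,1,0],[0,0,1],[1,0,0]],float)  # cols guessed: x_tool=z,y_tool=x,z_tool=y
def chain(q):
    A=Rz(q[0]);B=A@Ry(q[1]);C=B@Ry(q[2]);D=C@Rz(q[3]);E=D@Ry(q[4]);F=E@Rz(q[5]);return A,B,C,D,E,F
def fk(q,p):
    A,B,C,D,E,F=chain(q)
    pos=A@[p[0],p[5],p[1]]+B@[0,0,p[2]]+C@[p[6],0,p[3]]+E@[0,0,p[4]]
    return pos,F@T
DATA='log.json'
def log():
    from workcell import bot
    s=bot.read_state(); L=json.load(open(DATA)) if os.path.exists(DATA) else []
    L.append([list(s['q']),list(s['tool_pos']),list(s['tcp_rot'])]); json.dump(L,open(DATA,'w')); return s
def fit():
    L=json.load(open(DATA))
    f=lambda p:np.concatenate([fk(np.array(q),p)[0]-x for q,x,r in L]+[0.02*(np.array(p)-[0,.3,.4,.4,.25,0,0])*np.array([.1]*7)])
    return least_squares(f,[0,.3,.4,.4,.25,0,0]),L
E
python3 - <<'E'
import json
from kin import *
L=[[[-1.28590173e+00,2.64777958e-01,1.60535017e+00,-1.37889831e-05,1.27366175e+00,-3.69231731e-02],[0.21328609,-0.63970529,0.24395811],[2.04805015,0.33473624,-2.04864117]]]
json.dump(L,open(DATA,'w')); log()
r,L=fit(); print(r.x.round(3))
for q,x,rv in L:
    p,R=fk(q,r.x); print((p-x).round(4)); print((Ro.from_rotvec(rv).as_matrix()).round(3).tolist(), R.round(3).tolist())
E
```

```text
[ 0.     0.249  0.511  0.565  0.334  0.025 -0.002]
[-0.  0.  0.]
[[-0.001, 0.316, -0.949], [0.002, -0.949, -0.316], [-1.0, -0.002, -0.0]] [[-0.001, -0.316, 0.949], [0.002, 0.949, 0.316], [-1.0, 0.002, 0.0]]
[ 0. -0. -0.]
[[0.285, 0.318, -0.904], [0.093, -0.948, -0.304], [-0.954, 0.003, -0.3]] [[0.285, -0.318, 0.904], [0.093, 0.948, 0.304], [-0.954, -0.003, 0.3]]
```

```bash
sed -i 's/^T=.*/T=np.array([[0,-1,0],[0,0,-1],[1,0,0]],float)/' kin.py
python3 -m creep '[{"grip":8.54,"dp":[0,-1,-1],"rotation":[0,0.12,0]},{"grip":8.54,"dp":[0,-2,-2],"rotation":[0,0.24,0]},{"grip":8.54,"dp":[0,-3,-3],"rotation":[0,0.36,0]},{"grip":8.54,"dp":[0,-3,-3],"rotation":[0,0.48,0]},{"grip":8.54,"dp":[0,-3,-3],"rotation":[0,0.48,0]}]'
python3 - <<'E'
from kin import *
log(); r,L=fit(); print(r.x.round(4),r.cost)
for q,x,rv in L:
    p,R=fk(q,r.x); print((p-x).round(4),np.abs(Ro.from_rotvec(rv).as_matrix()-R).max().round(4),np.round(q,3))
E
```

```text
time: 0.9
tool_pos: [0.2481, -0.4689, 0.3057]
tcp_rot: [2.763, 0.447, -1.149]
wrist_force: [-0.3, -0.2, -0.2]
width: 0.999
[1.000e-04 2.518e-01 5.120e-01 5.661e-01 3.337e-01 2.490e-02 1.400e-03] 1.0020911438250053e-07
[ 0.  0. -0.] 0.0 [-1.286  0.265  1.605 -0.     1.274 -0.037]
[ 0. -0. -0.] 0.0 [-1.364  0.013  1.811  0.31   1.361 -0.188]
[-0. -0.  0.] 0.0 [-1.571  0.045  1.925  0.735  1.503 -0.496]
```

```bash
cat > ik.py <<'E'
from kin import *
P=np.array([1e-4,.2518,.5120,.5661,.3337,.0249,.0014])
LO=np.array([-2.63,-.94,.31,-1.31,0,-2.55]);HI=np.array([2.63,2.18,2.57,4.45,2.66,2.55])
rng=np.random.default_rng(0)
SEED=[np.array(s) for s in ([-.3,0,1.9,0,1.2,0],[-.3,0,1.9,1.2,1.5,-.5],[.3,-.2,2.2,1.5,1.5,0],[0,0,1.9,-.8,1.2,1.5],[0,0,1.9,.5,1.2,-2.],[0,0,1.9,.5,1.2,2.],[0,-.2,2,2,1.2,-1],[0,-.2,2,2,1.2,1.5],[0,-.2,2,3,1.2,0])]
def ik(pos,R,seeds=SEED,m=0.06):
    best=None
    for s in seeds:
        f=lambda q:(lambda a:np.concatenate([(a[0]-pos)*5,(Ro.from_matrix(R.T@a[1]).as_rotvec())]))(fk(q,P))
        r=least_squares(f,np.clip(s,LO+m+1e-3,HI-m-1e-3),bounds=(LO+m,HI-m),max_nfev=60)
        if r.cost<1e-8:
            mg=np.minimum(r.x-LO,HI-r.x).min()
            if best is None or mg>best[1]: best=(r.x,mg)
    return best
def Rtool(az,t,cam=1):
    a=np.array([np.cos(az),np.sin(az),0]);u=np.array([0,0,1.])
    x=np.cos(t)*a-np.sin(t)*u; y=np.cross(u,a)  # y left
    z=np.cross(x,y)  # up for t=0
    if cam>0: y,z=-y,-z
    return np.c_[x,y,z]
u=np.array([0,0,1.])
def lay(az_g,t,cam,flat):
    # tool pose when roll lies with flat end toward az_g, for grasp having tilt t and flat=+1(up)/-1(down) when upright
    g=np.array([np.cos(az_g),np.sin(az_g),0])
    # upright tool az such that pitching keeps plane: x tips down => flat(up)->az ; flat(down)-> -az
    az=az_g if flat>0 else az_g+np.pi
    R=Rtool(az,t,cam); ax=np.cross(u,[np.cos(az),np.sin(az),0])
    return Ro.from_rotvec(ax*np.pi/2).as_matrix()@R
def wrist(q): 
    A,B,C,D,E,F=chain(q); return A@[P[0],P[5],P[1]]+B@[0,0,P[2]]+C@[P[6],0,P[3]]
E
python3 - <<'E'
from ik import *
D=np.pi/180
roll=np.array([.491,-.226,.078]); cup=np.array([.490,.218,.075])
def go(p,R): return ik(p+.005*R[:,0],R)
def f(b): return None if b is None else (np.round(b[0],2).tolist(),round(b[1],2),wrist(b[0]).round(2).tolist())
for az in (-20,0,18,35,60):
  for t in (0,20,40):
    R=Rtool(az*D,t*D); print('pick',az,t,f(go(roll,R)),f(go(roll+[0,0,.14],R)))
for cam in(1,-1):
 for az in (-110,-80,-50,50,80,110):
  for t in (0,20,40):
    R=Rtool(az*D,t*D,cam); print('ins',cam,az,t,f(go(cup,R)))
for g in (75,-105):
  for cam in (1,-1):
   for fl in (1,-1):
    for t in (0,20,40): print('lay',g,cam,fl,t,f(go(np.array([.495,0,.035]),lay(g*D,t*D,cam,fl))))
E
```

```text
pick -20 0 None None
pick -20 20 None None
pick -20 40 None ([-0.59, -0.39, 2.51, 0.85, 0.24, 0.58], np.float64(0.06), [0.25, -0.14, 0.43])
pick 0 0 None None
pick 0 20 None None
pick 0 40 None ([-0.83, -0.28, 2.44, 1.15, 0.67, -0.1], np.float64(0.13), [0.24, -0.23, 0.43])
pick 18 0 ([-1.14, 0.7, 2.36, 1.69, 1.56, -1.5], np.float64(0.21), [0.18, -0.33, 0.08]) ([-1.14, 0.3, 2.44, 1.68, 1.53, -1.17], np.float64(0.13), [0.18, -0.33, 0.22])
pick 18 20 ([-1.09, 0.39, 2.42, 1.61, 1.19, -1.22], np.float64(0.15), [0.2, -0.32, 0.19]) ([-1.09, 0.02, 2.42, 1.46, 1.2, -0.82], np.float64(0.15), [0.2, -0.32, 0.33])
pick 18 40 ([-0.94, 0.15, 2.39, 1.35, 0.84, -0.77], np.float64(0.18), [0.25, -0.3, 0.29]) ([-0.94, -0.13, 2.32, 1.08, 0.97, -0.35], np.float64(0.25), [0.25, -0.3, 0.43])
pick 35 0 ([-1.13, 0.74, 2.18, 1.4, 1.61, -1.35], np.float64(0.39), [0.22, -0.41, 0.08]) ([-1.13, 0.42, 2.24, 1.42, 1.65, -1.09], np.float64(0.33), [0.22, -0.41, 0.22])
pick 35 20 ([-1.09, 0.48, 2.24, 1.31, 1.31, -1.13], np.float64(0.33), [0.24, -0.4, 0.19]) ([-1.09, 0.18, 2.23, 1.24, 1.4, -0.84], np.float64(0.34), [0.2
[... 4493 characters left out ...]
 -0.0, 0.36])
lay -105 1 -1 20 ([0.16, 0.27, 2.09, -0.39, 0.97, 0.67], np.float64(0.48), [0.52, 0.11, 0.34])
lay -105 1 -1 40 ([0.31, 0.44, 1.99, -0.61, 1.21, 0.94], np.float64(0.58), [0.55, 0.2, 0.29])
lay -105 -1 1 0 ([-0.05, 0.17, 2.17, 0.0, 0.81, 0.21], np.float64(0.4), [0.5, -0.0, 0.36])
lay -105 -1 1 20 ([-0.28, 0.18, 2.21, 0.48, 0.83, -0.36], np.float64(0.36), [0.47, -0.11, 0.34])
lay -105 -1 1 40 ([-0.49, 0.29, 2.21, 0.83, 1.01, -0.81], np.float64(0.36), [0.44, -0.2, 0.29])
lay -105 -1 -1 0 None
lay -105 -1 -1 20 ([0.16, 0.27, 2.09, -0.39, 0.97, -2.47], np.float64(0.08), [0.52, 0.11, 0.34])
lay -105 -1 -1 40 ([0.31, 0.44, 1.99, -0.61, 1.21, -2.2], np.float64(0.35), [0.55, 0.2, 0.29])
```

```bash
cat > mv.py <<'E'
from ik import *
D=np.pi/180
def delta(pos,R,s=None):
    from workcell import bot
    s=s or bot.read_state(); R0=Ro.from_rotvec(s['tcp_rot']).as_matrix()
    dp=R0.T@(np.array(pos)-s['tool_pos'])*100; rv=Ro.from_matrix(R0.T@R).as_rotvec()
    print('dp cm',dp.round(2),'rot',rv.round(3),'rows>=',max(np.linalg.norm(dp)/4.17,np.linalg.norm(rv)/.125).round(1))
    return dp,rv
def chk(pos,R,q0=None):
    from workcell import bot
    q0=bot.read_state()['q'] if q0 is None else q0
    b=ik(np.array(pos),R,[q0]); print('ik',None if b is None else (b[0].round(2),round(b[1],2),'wrist',wrist(b[0]).round(2))); return b
E
python3 - <<'E'
from mv import *
from workcell import bot
s=bot.read_state(); R0=Ro.from_rotvec(s['tcp_rot']).as_matrix(); print(R0.round(3),s['tool_pos'])
roll=np.array([.491,-.226,.078])
R=Rtool(18*D,20*D)
delta(roll-.085*R[:,0],R); b=chk(roll-.085*R[:,0],R); chk(roll+.005*R[:,0],R,b[0])
E
```

```text
[[ 0.669  0.313 -0.674]
 [ 0.225 -0.95  -0.217]
 [-0.708 -0.006 -0.706]] [ 0.24806604 -0.46892317  0.30570223]
dp cm [ 30.15 -15.38  -1.97] rot [-0.003  0.438  0.007] rows>= 8.1
ik (array([-1.31,  0.29,  2.45,  1.38,  1.27, -1.15]), np.float64(0.12), 'wrist', array([ 0.12, -0.35,  0.22]))
ik (array([-1.09,  0.39,  2.42,  1.61,  1.19, -1.22]), np.float64(0.15), 'wrist', array([ 0.2 , -0.32,  0.19]))
```

```bash
python3 -m creep '[{"grip":8.54,"dp":[2,-3,-0.5],"rotation":[0,0.05,0]},{"grip":8.54,"dp":[5,-6,-1],"rotation":[0,0.1,0]},{"grip":8.54,"dp":[8,-9,-1],"rotation":[0,0.2,0]},{"grip":8.54,"dp":[11,-11,-1.5],"rotation":[0,0.3,0]},{"grip":8.54,"dp":[14,-13,-1.5],"rotation":[0,0.4,0]}]'
python3 - <<'E'
from mv import *
log()
from workcell import bot
roll=np.array([.491,-.226,.078])
R=Rtool(18*D,20*D)
delta(roll-.085*R[:,0],R)
E
```

```text
time: 1.32
tool_pos: [0.3132, -0.3111, 0.2204]
tcp_rot: [2.98, 0.483, -0.589]
wrist_force: [0.7, -1.1, -1.5]
width: 1.0
dp cm [15.01 -2.55  6.06] rot [0.006 0.042 0.006] rows>= 3.9
```

```bash
python3 -m creep '[{"grip":8.54,"dp":[2,0,2],"rotation":[0,0.02,0]},{"grip":8.54,"dp":[5,-0.5,4],"rotation":[0,0.04,0]},{"grip":8.54,"dp":[8,-0.7,5],"rotation":[0,0.04,0]},{"grip":8.54,"dp":[11,-1,6],"rotation":[0,0.04,0]},{"grip":8.54,"dp":[11,-1,6],"rotation":[0,0.04,0]}]'
python3 - <<'E'
from mv import *
log()
from workcell import bot
import cv2
roll=np.array([.491,-.226,.078])
R=Rtool(18*D,20*D)
delta(roll-.085*R[:,0],R)
s=bot.read_state(); c=bot.get_calibration('wrist')
p,d=bot.read_camera('wrist'); np.savez('b_wrist.npz',p=p,d=d,pos=s['tool_pos'],rot=s['tcp_rot'],**c); cv2.imwrite('pics/b_wrist.png',p[:,:,::-1])
p,d=bot.read_camera('scene'); cv2.imwrite('pics/b_scene.png',p[:,:,::-1])
E
```

```text
time: 1.73
tool_pos: [0.3853, -0.273, 0.119]
tcp_rot: [3.004, 0.499, -0.539]
wrist_force: [-1.1, 0.5, 0.2]
width: 1.003
dp cm [ 3.73 -1.15 -0.09] rot [-0.003  0.004  0.015] rows>= 0.9
```

View pics/b_wrist.png

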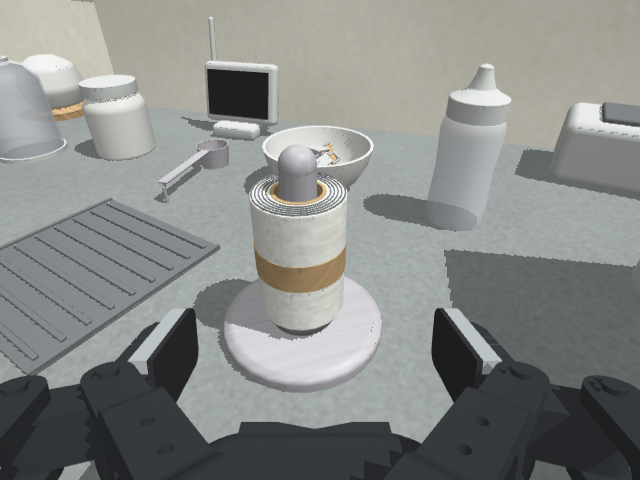

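View pics/b_scene.png

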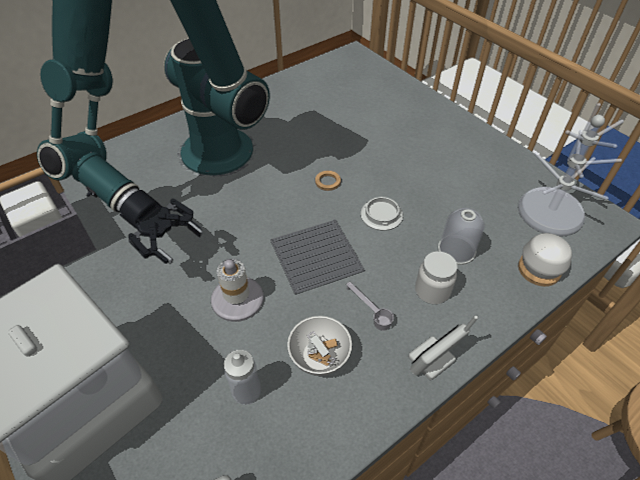

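The wrist view shows the roll at columns 250-348, with the post tip at (297,160) and jaw centre near u≈315. The scene view shows the gripper well clear behind it. I'll measure the roll in the tool frame.

Run:
```python
from mv import *; from h import *
z=load('b_wrist.npz'); W=cloud(z,z['d']); Z=W[...,2]
m=np.zeros(Z.shape,bool); m[140:335,225:385]=True; m&=z['d']>0
R0=Ro.from_rotvec(z['rot']).as_matrix()
for lo,hi,r in((.115,.135,.0115),(.04,.06,.03),(.07,.085,.03),(.09,.11,.03)):
    k=m&(Z>lo)&(Z<hi)&(np.hypot(W[...,0]-.49,W[...,1]+.226)<.042); s=W[k]
    f=least_squares(lambda c:np.hypot(s[:,0]-c[0],s[:,1]-c[1])-r,[.49,-.226],loss='soft_l1',f_scale=.002)
    print(lo,hi,len(s),f.x.round(4),np.sqrt((f.fun**2).mean()).round(4))
# where is the post tip along rays
c={k:z[k] for k in('fx','fy','cx','cy','rvec','tvec')}
print(ray(c,[[297,150]],.144-.002).round(4))
f=m&(Z>.008)&(Z<.018)&(np.hypot(W[...,0]-.49,W[...,1]+.226)<.075); print(len(W[f]),W[f].min(0),W[f].max(0))
```

```text
0.115 0.135 2437 [ 0.49   -0.2259] 0.0085
0.04 0.06 1819 [ 0.491  -0.2257] 0.0004
0.07 0.085 1783 [ 0.4908 -0.2258] 0.0005
0.09 0.11 2723 [ 0.4911 -0.2256] 0.0018
[[ 0.4875 -0.2275  0.142 ]]
4146 [ 0.45415797 -0.28520466  0.0080258 ] [ 0.54404588 -0.16677018  0.01714958]
```

```bash
python3 - <<'E'
from mv import *
roll=np.array([.491,-.2257,.078])
R=Rtool(18*D,20*D)
delta(roll-.055*R[:,0],R);delta(roll+.005*R[:,0],R)
E
python3 -m creep '[{"grip":8.54,"dp":[2,-0.5,0],"rotation":[0,0,0.008]},{"grip":8.54,"dp":[3.5,-1,0],"rotation":[0,0,0.01]},{"grip":8.54,"dp":[3.5,-1,0],"rotation":[0,0,0.01]}]'
python3 - <<'E'
from mv import *
roll=np.array([.491,-.2257,.078])
R=Rtool(18*D,20*D)
delta(roll-.055*R[:,0],R);delta(roll+.005*R[:,0],R)
E
```

```text
dp cm [ 6.99 -1.45  0.13] rot [0.001 0.003 0.012] rows>= 1.7
dp cm [12.99 -1.38  0.12] rot [0.001 0.003 0.012] rows>= 3.1
time: 2.08
tool_pos: [0.4127, -0.257, 0.1111]
tcp_rot: [2.999, 0.475, -0.532]
wrist_force: [-0.1, 0.8, 0.1]
width: 0.996
dp cm [ 3.54 -0.56  0.22] rot [ 0.004  0.002 -0.001] rows>= 0.9
dp cm [ 9.54 -0.56  0.2 ] rot [ 0.004  0.002 -0.001] rows>= 2.3
```

```bash
python3 -m creep '[{"grip":8.54,"dp":[2.5,-0.5,0.2],"rotation":[0,0,0]},{"grip":8.54,"dp":[5,-0.55,0.2],"rotation":[0,0,0]},{"grip":8.54,"dp":[7.5,-0.55,0.2],"rotation":[0,0,0]},{"grip":8.54,"dp":[9.5,-0.55,0.2],"rotation":[0,0,0]},{"grip":8.54,"dp":[9.5,-0.55,0.2],"rotation":[0,0,0]}]'
python3 - <<'E'
from mv import *
roll=np.array([.491,-.2257,.078])
R=Rtool(18*D,20*D)
delta(roll+.005*R[:,0],R)
from workcell import bot; import cv2
p,d=bot.read_camera('wrist'); cv2.imwrite('pics/c_wrist.png',p[:,:,::-1])
p,d=bot.read_camera('scene'); cv2.imwrite('pics/c_scene.png',cv2.resize(p[200:380,120:360,::-1],None,fx=3,fy=3,interpolation=cv2.INTER_CUBIC))
print(bot.read_state()['wrist_force'],bot.read_state()['time']); delta(roll+.005*R[:,0],R)
E
```

```text
time: 2.5
tool_pos: [0.4965, -0.226, 0.0769]
tcp_rot: [2.998, 0.475, -0.529]
wrist_force: [0.0, 0.6, -0.1]
width: 0.999
dp cm [-0.02 -0.2   0.07] rot [ 0.005  0.001 -0.001] rows>= 0.1
[-0.03136545 -0.00675988  1.04787812] 2.6
dp cm [ 0.12 -0.2   0.05] rot [ 0.005  0.001 -0.002] rows>= 0.1
```

View pics/c_wrist.png

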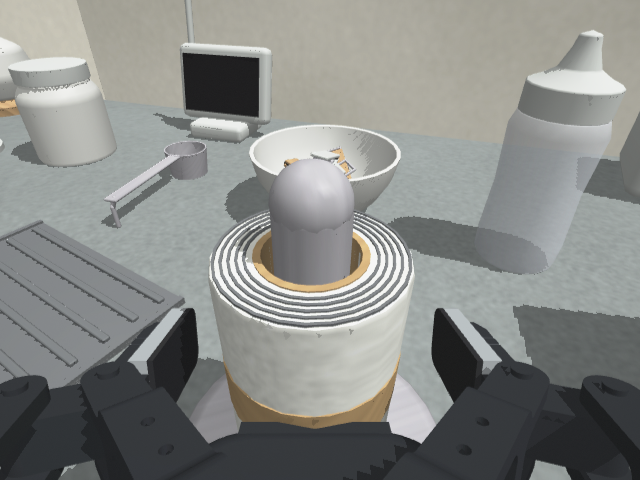

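View pics/c_scene.png

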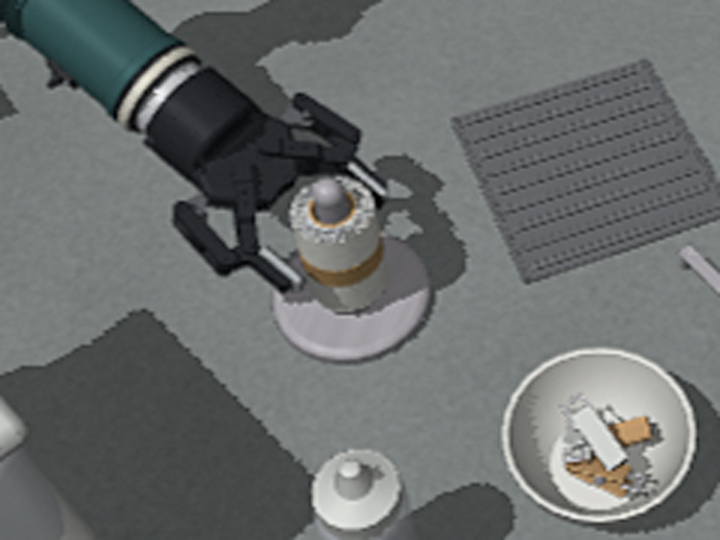

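Roll and post (u≈311) sit between the pads (197..433). I'll shift 2 mm left and close.

```bash
python3 -m creep '[{"grip":8.54,"dp":[0.1,-0.2,0],"rotation":[0,0,0]},{"grip":6.5,"dp":[0.1,-0.2,0],"rotation":[0,0,0]},{"grip":5.0,"dp":[0.1,-0.2,0],"rotation":[0,0,0]},{"grip":5.0,"dp":[0.1,-0.2,0],"rotation":[0,0,0]},{"grip":5.0,"dp":[0.1,-0.2,0],"rotation":[0,0,0]}]' 30; python3 -m creep '[{"grip":5.0,"dp":[0,0,0],"rotation":[0,0,0]},{"grip":5.0,"dp":[0,0,0],"rotation":[0,0,0]},{"grip":5.0,"dp":[0,0,0],"rotation":[0,0,0]}]'
python3 - <<'E'
from mv import *
from workcell import bot
s=bot.read_state(); print(s['width']*8.54,s['wrist_force'],s['torque'])
roll=np.array([.491,-.2257,.078])
R=Rtool(18*D,20*D)
delta(roll+.005*R[:,0],R)
E
```

```text
time: 3.02
tool_pos: [0.495, -0.2243, 0.0765]
tcp_rot: [3.001, 0.469, -0.529]
wrist_force: [-0.9, -1.6, 3.3]
width: 0.681
time: 3.27
tool_pos: [0.4953, -0.2241, 0.0765]
tcp_rot: [3.001, 0.47, -0.529]
wrist_force: [-2.7, -2.3, 5.8]
width: 0.679
5.799778746532031 [-2.66393866 -2.27011886  5.84256149] [-0.06147498 -0.023939   -0.12212277]
dp cm [0.02 0.02 0.02] rot [ 0.003  0.001 -0.004] rows>= 0.0
```

```bash
python3 -m creep '[{"grip":5.0,"dp":[-0.1,0,-0.15],"rotation":[0,0,0]},{"grip":5.0,"dp":[-0.17,0,-0.47],"rotation":[0,0,0]},{"grip":5.0,"dp":[-0.34,0,-0.94],"rotation":[0,0,0]},{"grip":5.0,"dp":[-0.34,0,-0.94],"rotation":[0,0,0]}]'
python3 - <<'E'
from workcell import bot
s=bot.read_state(); print(s['width']*8.54,s['wrist_force'],s['torque'],s['tool_pos'])
E
```

```text
time: 3.6
tool_pos: [0.4951, -0.2229, 0.0862]
tcp_rot: [3.001, 0.473, -0.531]
wrist_force: [-0.2, 0.3, -2.6]
width: 0.68
5.809988304095582 [-0.22236957  0.31107181 -2.60407308] [-0.24107192  0.67732762  0.00264863] [ 0.49507685 -0.22287151  0.08620433]
```

```bash
python3 -m creep '[{"grip":5.0,"dp":[-0.51,0,-1.41],"rotation":[0,0,0]},{"grip":5.0,"dp":[-1.2,0,-3.29],"rotation":[0,0,0]},{"grip":5.0,"dp":[-1.88,0,-5.17],"rotation":[0,0,0]},{"grip":5.0,"dp":[-2.4,0,-6.58],"rotation":[0,0,0]},{"grip":5.0,"dp":[-2.4,0,-6.58],"rotation":[0,0,0]}]'
python3 - <<'E'
from workcell import bot
import cv2
s=bot.read_state(); print(s['width']*8.54,s['wrist_force'],s['torque'],s['tool_pos'],s['q'])
p,d=bot.read_camera('scene'); cv2.imwrite('pics/d_scene.png',cv2.resize(p[180:360,120:360,::-1],None,fx=3,fy=3,interpolation=cv2.INTER_CUBIC))
E
```

```text
time: 4.02
tool_pos: [0.4958, -0.2238, 0.1588]
tcp_rot: [2.997, 0.47, -0.526]
wrist_force: [0.5, 0.5, -1.5]
width: 0.678
5.790060066411954 [ 0.51213212  0.51775242 -1.46319054] [-0.21407635  0.73476201 -0.02560256] [ 0.49579439 -0.22380035  0.15875757] [-1.0841941   0.15961815  2.43534066  1.53133164  1.18308598 -0.99425657]
```

View pics/d_scene.png

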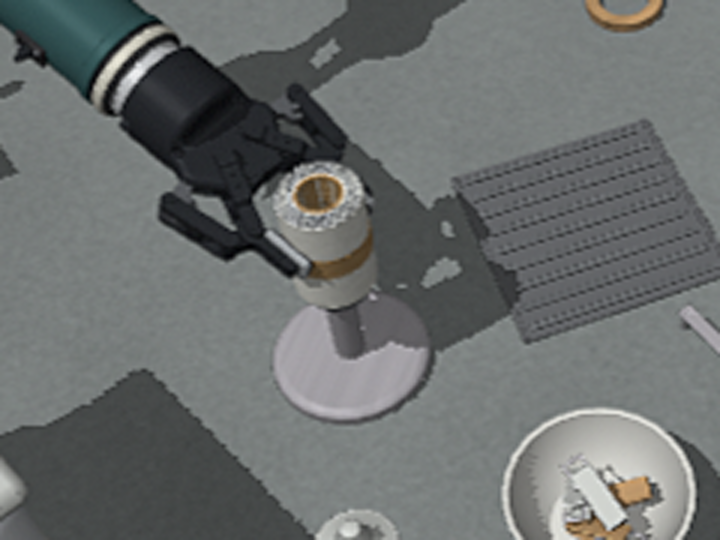

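The roll is rising upright and the stand hasn't moved. I'll carry on another 7.5 cm to clear the tip.

```bash
python3 -m creep '[{"grip":5.0,"dp":[-0.85,0,-2.35],"rotation":[0,0,0]},{"grip":5.0,"dp":[-1.71,0,-4.7],"rotation":[0,0,0]},{"grip":5.0,"dp":[-2.57,0,-7.05],"rotation":[0,0,0]},{"grip":5.0,"dp":[-2.91,0,-8],"rotation":[0,0,0]},{"grip":5.0,"dp":[-2.91,0,-8],"rotation":[0,0,0]}]'
python3 - <<'E'
from mv import *
from workcell import bot
import cv2
s=log(); print(s['width']*8.54,s['wrist_force'],s['tool_pos'],s['q'])
p,d=bot.read_camera('scene'); cv2.imwrite('pics/e_scene.png',cv2.resize(p[150:360,120:360,::-1],None,fx=2.7,fy=2.7,interpolation=cv2.INTER_CUBIC))
p,d=bot.read_camera('top'); cv2.imwrite('pics/e_top.png',p[:,:,::-1]); np.savez('e_top.npz',p=p,d=d,**bot.get_calibration('top'))
E
```

```text
time: 4.48
tool_pos: [0.4956, -0.2233, 0.2426]
tcp_rot: [2.998, 0.471, -0.528]
wrist_force: [-0.2, -0.0, -2.5]
width: 0.681
5.818667398397339 [-0.20142373 -0.02226314 -2.54434579] [ 0.49557144 -0.22328095  0.24255132] [-1.08381833 -0.03933062  2.40827678  1.44061699  1.20155487 -0.75010946]
```

View pics/e_scene.png

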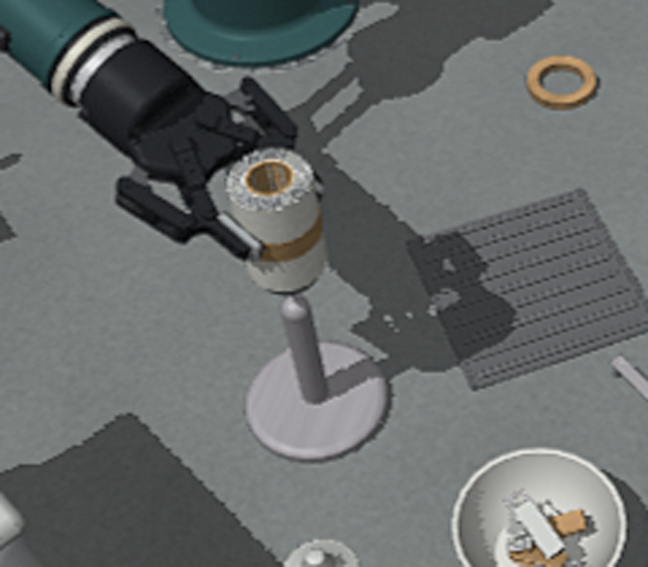

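View pics/e_top.png

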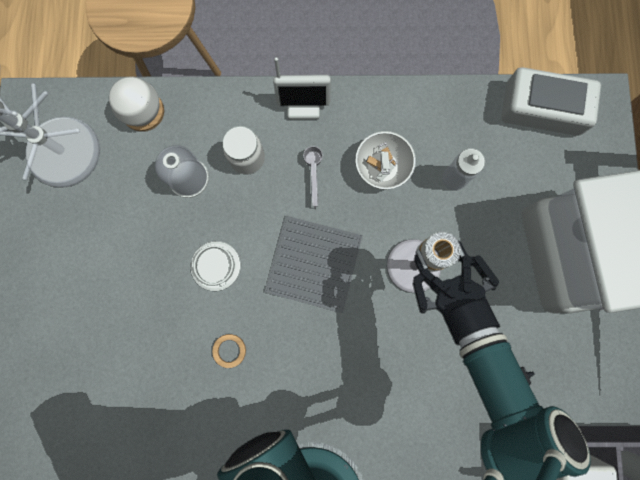

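The roll is clear of the post tip and upright, and the stand and neighbours haven't moved. Next is the exact mat pose and the rib angle.

Run:
```python
from h import *
for f,(u0,u1,v0,v1) in (('a_top.npz',(250,375,205,320)),('a_scene.npz',(262,372,212,298))):
    z=load(f); g=z['p'].astype(np.float32).mean(2)
    sub=np.zeros(g.shape,np.uint8); sub[v0:v1,u0:u1]=(cv2.GaussianBlur(g,(5,5),0)<118)[v0:v1,u0:u1]
    print(f,np.percentile(g[v0:v1,u0:u1],[5,25,50,75,95]))
    sub=cv2.morphologyEx(sub,cv2.MORPH_CLOSE,np.ones((5,5)))
    cs=max(cv2.findContours(sub,cv2.RETR_EXTERNAL,cv2.CHAIN_APPROX_NONE)[0],key=cv2.contourArea)
    w=ray({k:z[k] for k in('fx','fy','cx','cy','rvec','tvec')},cs[:,0,:],.003)[:,:2]
    print(cv2.minAreaRect(w.astype(np.float32)))
```

```text
a_top.npz [103.         113.66666412 128.33332825 133.         136.33332825]
((0.4946305751800537, 0.0006790608167648315), (0.18346939980983734, 0.18008124828338623), 75.14043426513672)
a_scene.npz [ 72.33333588  96.66666412 115.33333588 122.66666412 126.66666412]
((0.48444217443466187, 0.0002067089080810547), (0.19115856289863586, 0.22087182104587555), 74.59805297851562)
```

```bash
cat >> mv.py <<'E'
def path(pos,R,n=12,via=None):
    from workcell import bot
    s=bot.read_state(); R0=Ro.from_rotvec(s['tcp_rot']).as_matrix(); q=s['q']
    rv=Ro.from_matrix(R0.T@R).as_rotvec()
    for i in range(1,n+1):
        k=i/n; b=ik(s['tool_pos']+k*(np.array(pos)-s['tool_pos']),R0@Ro.from_rotvec(k*rv).as_matrix(),[q],m=.02)
        if b is None: print(i,'fail'); continue
        q=b[0]
        if i%3==0: print(i,q.round(2),wrist(q).round(2))
E
python3 - <<'E'
from mv import *
from workcell import bot
s=bot.read_state(); R0=Ro.from_rotvec(s['tcp_rot']).as_matrix()
a1=R0.T@u
g=75.1*D; gv=np.array([np.cos(g),np.sin(g),0])
R=lay(g,20*D,1,1); print('axis check',(R@a1).round(3),gv.round(3),'x',R[:,0].round(3))
mid=np.array([.487,.002,.035]); tcp=mid+.007*gv+.005*R[:,0]; print(tcp)
hi=tcp+[0,0,.12]; delta(hi,R); path(hi,R)
E
```

```text
axis check [0.26  0.966 0.003] [0.257 0.966 0.   ] x [-0.088 -0.331 -0.94 ]
[0.48836021 0.00711203 0.03030154]
dp cm [  9.11 -22.04   6.09] rot [-0.996 -1.423 -0.465] rows>= 14.4
3 [-0.86 -0.19  2.36  1.05  0.98 -0.52] [ 0.26 -0.26  0.44]
6 [-0.51 -0.23  2.28  0.5   0.85 -0.08] [ 0.35 -0.17  0.49]
9 [-0.13 -0.12  2.16 -0.03  0.95  0.37] [ 0.44 -0.03  0.5 ]
12 [ 0.18  0.1   2.03 -0.34  1.19  0.59] [0.52 0.12 0.46]
```

```bash
python3 -m creep '[{"grip":5.0,"dp":[0.4,-2,-0.2],"rotation":[-0.03,-0.05,-0.015]},{"grip":5.0,"dp":[0.8,-4,-0.4],"rotation":[-0.1,-0.14,-0.045]},{"grip":5.0,"dp":[1.2,-5.5,-0.6],"rotation":[-0.18,-0.25,-0.08]},{"grip":5.0,"dp":[1.6,-7,-0.7],"rotation":[-0.26,-0.36,-0.12]},{"grip":5.0,"dp":[2,-8,-0.8],"rotation":[-0.33,-0.47,-0.155]}]'
python3 - <<'E'
from mv import *
from workcell import bot
s=log(); print(s['width']*8.54,s['wrist_force'],s['q'].round(2))
R=lay(75.1*D,20*D,1,1); hi=np.array([.4884,.0071,.1503]); delta(hi,R); path(hi,R)
E
```

```text
time: 5.0
tool_pos: [0.4893, -0.1387, 0.2384]
tcp_rot: [2.47, 0.665, -0.999]
wrist_force: [0.0, 0.8, -3.1]
width: 0.684
5.83818414489595 [ 0.02128695  0.7631122  -3.065193  ] [-0.76 -0.28  2.33  0.89  0.96 -0.35]
dp cm [ 10.37 -13.41  -1.58] rot [-0.686 -0.983 -0.319] rows>= 9.9
3 [-0.52 -0.27  2.27  0.52  0.89 -0.07] [ 0.34 -0.17  0.51]
6 [-0.26 -0.2   2.2   0.14  0.91  0.24] [ 0.4  -0.08  0.52]
9 [-0.02 -0.07  2.12 -0.15  1.03  0.47] [0.47 0.01 0.5 ]
12 [ 0.18  0.1   2.03 -0.34  1.19  0.59] [0.52 0.12 0.46]
```

```bash
python3 -m creep '[{"grip":5.0,"dp":[1,-1.5,-0.1],"rotation":[-0.06,-0.09,-0.03]},{"grip":5.0,"dp":[2,-3,-0.3],"rotation":[-0.13,-0.18,-0.06]},{"grip":5.0,"dp":[3,-4.4,-0.5],"rotation":[-0.2,-0.28,-0.09]},{"grip":5.0,"dp":[4,-5.7,-0.6],"rotation":[-0.27,-0.38,-0.12]},{"grip":5.0,"dp":[5,-6.7,-0.8],"rotation":[-0.33,-0.47,-0.155]}]'
python3 - <<'E'
from mv import *
from workcell import bot
s=log(); print(s['width']*8.54,s['wrist_force'],s['q'].round(2))
R=lay(75.1*D,20*D,1,1); hi=np.array([.4884,.0071,.1503]); delta(hi,R); path(hi,R)
E
```

```text
time: 5.42
tool_pos: [0.4883, -0.0662, 0.1962]
tcp_rot: [1.83, 0.792, -1.345]
wrist_force: [-0.0, 0.9, -2.9]
width: 0.68
5.809448572157756 [-0.04789444  0.85531387 -2.92190104] [-0.27 -0.21  2.21  0.17  0.91  0.22]
dp cm [ 4.86 -4.91 -5.21] rot [-0.353 -0.511 -0.166] rows>= 5.1
3 [-0.15 -0.15  2.17 -0.    0.96  0.35] [ 0.43 -0.04  0.51]
6 [-0.03 -0.08  2.12 -0.14  1.02  0.46] [0.46 0.01 0.5 ]
9 [ 0.08  0.    2.08 -0.25  1.11  0.54] [0.49 0.06 0.49]
12 [ 0.18  0.1   2.03 -0.34  1.19  0.59] [0.52 0.12 0.46]
```

```bash
python3 -m creep '[{"grip":5.0,"dp":[1,-1,-1],"rotation":[-0.07,-0.1,-0.03]},{"grip":5.0,"dp":[2,-2,-2],"rotation":[-0.14,-0.2,-0.06]},{"grip":5.0,"dp":[3,-3,-3],"rotation":[-0.21,-0.3,-0.1]},{"grip":5.0,"dp":[4,-4,-4],"rotation":[-0.27,-0.4,-0.13]},{"grip":5.0,"dp":[4.5,-4.5,-4.5],"rotation":[-0.33,-0.48,-0.155]}]';python3 -m creep '[{"grip":5.0,"dp":[0,0,0],"rotation":[0,0,0]},{"grip":5.0,"dp":[0,0,0],"rotation":[0,0,0]}]'
python3 - <<'E'
from mv import *
from workcell import bot
import cv2
s=log(); print(s['width']*8.54,s['wrist_force'],s['q'].round(2))
R=lay(75.1*D,20*D,1,1); hi=np.array([.4884,.0071,.1503]); delta(hi,R); delta(hi-[0,0,.12],R)
for n in('scene','top'):
    p,d=bot.read_camera(n); cv2.imwrite(f'pics/f_{n}.png',p[:,:,::-1]); np.savez(f'f_{n}.npz',p=p,d=d,**bot.get_calibration(n))
E
```

```text
time: 5.83
tool_pos: [0.4879, -0.0004, 0.1526]
tcp_rot: [1.144, 0.844, -1.563]
wrist_force: [0.4, 0.2, -3.0]
width: 0.681
time: 6.0
tool_pos: [0.4878, -0.0011, 0.1524]
tcp_rot: [1.15, 0.846, -1.562]
wrist_force: [0.8, 0.2, -0.9]
width: 0.678
5.791512873204652 [ 0.80359933  0.24662847 -0.93022213] [ 0.14  0.07  2.04 -0.32  1.17  0.57]
dp cm [-0.05 -0.17 -0.83] rot [-0.024 -0.035 -0.009] rows>= 0.3
dp cm [11.36 -0.37 -4.54] rot [-0.024 -0.035 -0.009] rows>= 2.9
```

View pics/f_scene.png

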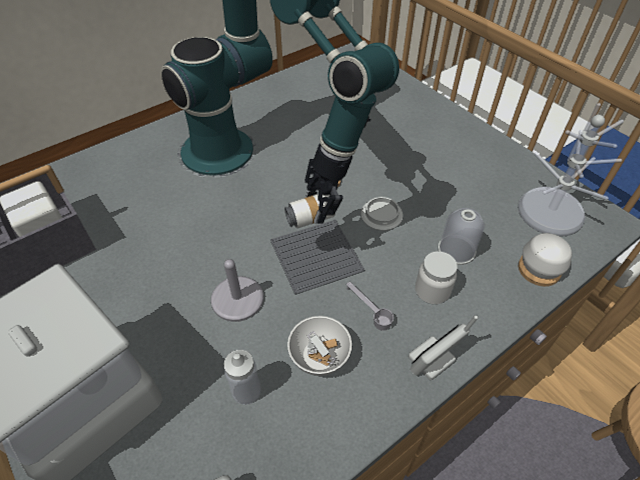

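View pics/f_top.png

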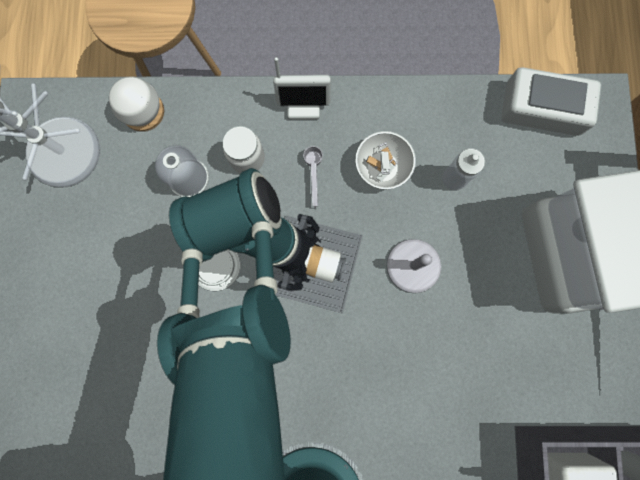

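The roll is level with its collar towards -y, above the mat at scene (307,212). The stand is still upright. I'll lower it.

```bash
python3 -m creep '[{"grip":5.0,"dp":[2,-0.2,-1.3],"rotation":[-0.01,-0.015,-0.004]},{"grip":5.0,"dp":[4.5,-0.3,-2.2],"rotation":[-0.02,-0.03,-0.008]},{"grip":5.0,"dp":[7,-0.3,-3.1],"rotation":[-0.024,-0.035,-0.009]},{"grip":5.0,"dp":[9,-0.3,-3.8],"rotation":[-0.024,-0.035,-0.009]},{"grip":5.0,"dp":[9,-0.3,-3.8],"rotation":[-0.024,-0.035,-0.009]}]';  python3 - <<'E'
from mv import *
from workcell import bot
from h import *
s=log(); print(s['width']*8.54,s['wrist_force'],s['q'].round(2))
R=lay(75.1*D,20*D,1,1); hi=np.array([.4884,.0071,.1503]); delta(hi-[0,0,.12],R)
p,d=bot.read_camera('scene'); c=bot.get_calibration('scene'); W=cloud(c,d)
cv2.imwrite('pics/g_scene.png',cv2.resize(p[180:330,230:430,::-1],None,fx=3.5,fy=3.5,interpolation=cv2.INTER_CUBIC))
np.savez('g_scene.npz',p=p,d=d,**c)
E
```

```text
time: 6.52
tool_pos: [0.487, 0.004, 0.0551]
tcp_rot: [1.104, 0.842, -1.576]
wrist_force: [-1.3, -0.7, -2.4]
width: 0.683
5.830177933477098 [-1.34395784 -0.73498195 -2.43904318] [ 0.17  0.22  2.09 -0.37  1.02  0.67]
dp cm [ 2.22  0.05 -1.17] rot [-0.006  0.     0.001] rows>= 0.6
```

View pics/g_scene.png

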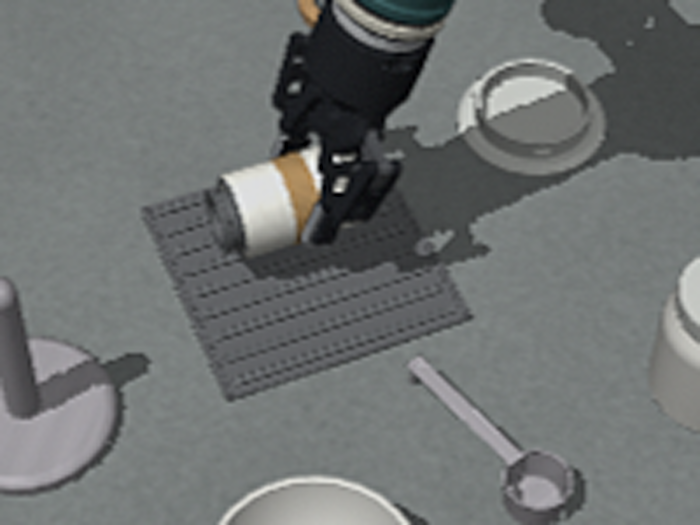

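Run:
```python
from mv import *
from h import *
z=load('g_scene.npz'); W=cloud(z,z['d'])
p=z['p'].astype(int); m=np.zeros(p.shape[:2],bool); m[205:260,285:325]=True
white=(p.min(2)>150)|((p[...,0]-p[...,2]>40))
s=W[m&white&(z['d']>0)]; s=s[(s[:,2]>.03)&(s[:,2]<.12)]
g=75.1*D; gv=np.array([np.cos(g),np.sin(g),0]); n=np.array([-gv[1],gv[0],0])
# cylinder fit, radius 30, axis through pt
def f(x):
    ax=np.array([np.cos(g+x[2]),np.sin(g+x[2]),x[3]]);ax/=np.linalg.norm(ax)
    r=s-np.array([.487,.002,0])-x[0]*n-np.array([0,0,x[1]]); return np.linalg.norm(r-np.outer(r@ax,ax),axis=1)-.03
r=least_squares(f,[0,.055,0,0],loss='soft_l1',f_scale=.001); print(len(s),'perp,z,yaw,tilt',r.x.round(4),np.abs(r.fun).mean().round(5))
t=(s-[.487,.002,0])@gv; print('axial extent',np.percentile(t,[0.5,99.5]).round(4))
```

```text
466 perp,z,yaw,tilt [ 0.0005  0.0579 -0.0204  0.0103] 0.00188
axial extent [-0.0485  0.017 ]
```

```bash
python3 -m creep '[{"grip":5.0,"dp":[1,0,-0.5],"rotation":[0,0,0]},{"grip":5.0,"dp":[1.7,0,-0.8],"rotation":[0,0,0]},{"grip":5.0,"dp":[2,0,-1],"rotation":[0,0,0]},{"grip":5.0,"dp":[2,0,-1],"rotation":[0,0,0]},{"grip":5.0,"dp":[2,0,-1],"rotation":[0,0,0]}]';  python3 - <<'E'
from mv import *
from workcell import bot
R=lay(75.1*D,20*D,1,1); delta([.4884,.0071,.0303],R)
E
```

```text
time: 6.98
tool_pos: [0.4923, 0.0084, 0.0369]
tcp_rot: [1.107, 0.838, -1.568]
wrist_force: [0.3, 0.0, -2.3]
width: 0.675
dp cm [ 0.69 -0.35 -0.01] rot [-0.006 -0.002 -0.007] rows>= 0.2
```

```bash
python3 -m creep '[{"grip":5.0,"dp":[0.1,-0.35,0],"rotation":[0,0,0]},{"grip":5.0,"dp":[0.3,-0.35,0],"rotation":[0,0,0]},{"grip":5.0,"dp":[0.5,-0.35,-0.05],"rotation":[0,0,0]},{"grip":5.0,"dp":[0.5,-0.35,-0.05],"rotation":[0,0,0]}]';  python3 - <<'E'
from mv import *
from workcell import bot
R=lay(75.1*D,20*D,1,1); delta([.4884,.0071,.0303],R)
E
```

```text
time: 7.32
tool_pos: [0.4885, 0.0081, 0.0318]
tcp_rot: [1.107, 0.838, -1.568]
wrist_force: [0.4, -0.0, -1.3]
width: 0.679
dp cm [0.18 0.01 0.04] rot [-0.005 -0.001 -0.007] rows>= 0.1
```

```bash
python3 -m creep '[{"grip":5.0,"dp":[0.15,0,-0.05],"rotation":[0,0,0]},{"grip":5.0,"dp":[0.15,0,-0.05],"rotation":[0,0,0]},{"grip":5.0,"dp":[0.25,0,-0.08],"rotation":[0,0,0]},{"grip":5.0,"dp":[0.25,0,-0.08],"rotation":[0,0,0]}]';  python3 - <<'E'
from mv import *
from workcell import bot
R=lay(75.1*D,20*D,1,1); delta([.4884,.0071,.0303],R)
E
```

```text
time: 7.65
tool_pos: [0.49, 0.0077, 0.031]
tcp_rot: [1.107, 0.836, -1.567]
wrist_force: [-1.2, -0.8, 9.3]
width: 0.681
dp cm [ 0.1  -0.14  0.07] rot [-0.006 -0.001 -0.009] rows>= 0.1
```

Contact at about 9 N. I'll ease off and release.

```bash
python3 -m creep '[{"grip":5.0,"dp":[-0.1,0,0.03],"rotation":[0,0,0]},{"grip":6.0,"dp":[-0.1,0,0.03],"rotation":[0,0,0]},{"grip":6.4,"dp":[-0.1,0,0.03],"rotation":[0,0,0]},{"grip":7.4,"dp":[-0.1,0,0.03],"rotation":[0,0,0]},{"grip":8.54,"dp":[-0.1,0,0.03],"rotation":[0,0,0]}]'; python3 -m creep '[{"grip":8.54,"dp":[0,0,0],"rotation":[0,0,0]},{"grip":8.54,"dp":[0,0,0],"rotation":[0,0,0]},{"grip":8.54,"dp":[0,0,0],"rotation":[0,0,0]}]'
python3 - <<'E'
from workcell import bot
import cv2
p,d=bot.read_camera('scene'); cv2.imwrite('pics/i_scene.png',cv2.resize(p[180:330,230:430,::-1],None,fx=3.5,fy=3.5,interpolation=cv2.INTER_CUBIC))
E
```

```text
time: 8.07
tool_pos: [0.4879, 0.008, 0.0297]
tcp_rot: [1.106, 0.839, -1.569]
wrist_force: [0.5, -0.1, -0.5]
width: 0.981
time: 8.32
tool_pos: [0.4881, 0.008, 0.0298]
tcp_rot: [1.106, 0.839, -1.569]
wrist_force: [0.6, 0.4, -0.3]
width: 1.001
```

View pics/i_scene.png

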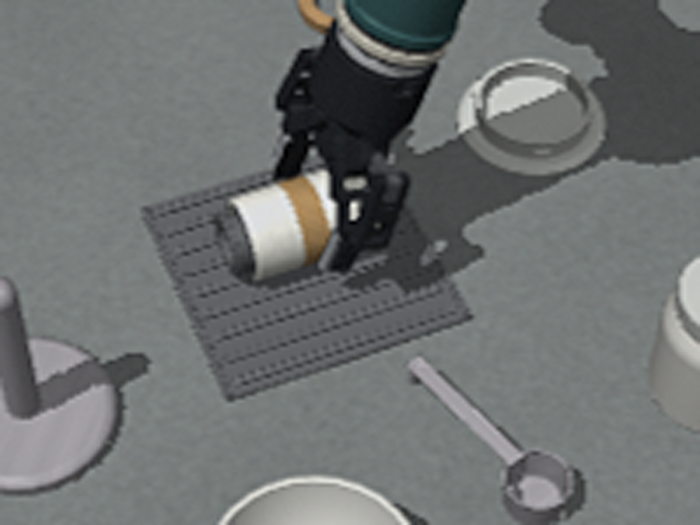

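Released: the roll lies still along the ribs, collar at about (232,232) in the crop. I'll back off along the tool axis.

```bash
python3 -m creep '[{"grip":8.54,"dp":[-1.5,0,0],"rotation":[0,0,0]},{"grip":8.54,"dp":[-4,0,0],"rotation":[0,0,0]},{"grip":8.54,"dp":[-7,0,0],"rotation":[0,0,0]},{"grip":8.54,"dp":[-10,0,0],"rotation":[0,0,0]},{"grip":8.54,"dp":[-12,0,0],"rotation":[0,0,0]}]'
python3 - <<'E'
from mv import *
from workcell import bot
import cv2
R=lay(75.1*D,30*D,-1,-1); g=75.1*D; gv=np.array([np.cos(g),np.sin(g),0])
mid=np.array([.487,.002,.036]); gr=mid-.012*gv
pre=gr+.005*R[:,0]-.10*R[:,0]; print(R.round(2)); delta(pre,R); path(pre,R)
s=bot.read_state(); c=bot.get_calibration('wrist')
p,d=bot.read_camera('wrist'); cv2.imwrite('pics/j_wrist.png',p[:,:,::-1]); np.savez('j_wrist.npz',p=p,d=d,pos=s['tool_pos'],rot=s['tcp_rot'],**c)
p,d=bot.read_camera('scene'); cv2.imwrite('pics/j_scene.png',cv2.resize(p[180:330,230:430,::-1],None,fx=3.5,fy=3.5,interpolation=cv2.INTER_CUBIC))
np.savez('j_scene.npz',p=p,d=d,**bot.get_calibration('scene'))
E
```

```text
time: 8.78
tool_pos: [0.4993, 0.0486, 0.1454]
tcp_rot: [1.109, 0.838, -1.566]
wrist_force: [1.2, 1.3, -0.8]
width: 0.997
[[ 0.13  0.97 -0.22]
 [ 0.48 -0.26 -0.84]
 [-0.87  0.   -0.5 ]]
dp cm [6.21 0.01 9.21] rot [-0.002  0.87  -0.011] rows>= 7.0
3 [ 0.08  0.04  2.07 -0.14  1.07  0.41] [0.5  0.06 0.47]
6 [-0.12 -0.01  2.13  0.1   1.    0.09] [ 0.48 -0.03  0.46]
9 [-0.33  0.    2.17  0.36  1.02 -0.26] [ 0.45 -0.13  0.44]
12 [-0.52  0.08  2.17  0.57  1.11 -0.57] [ 0.43 -0.22  0.41]
```

View pics/j_wrist.png

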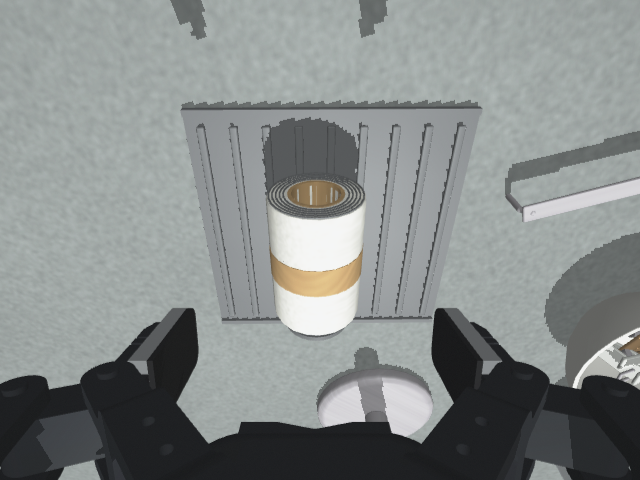

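View pics/j_scene.png

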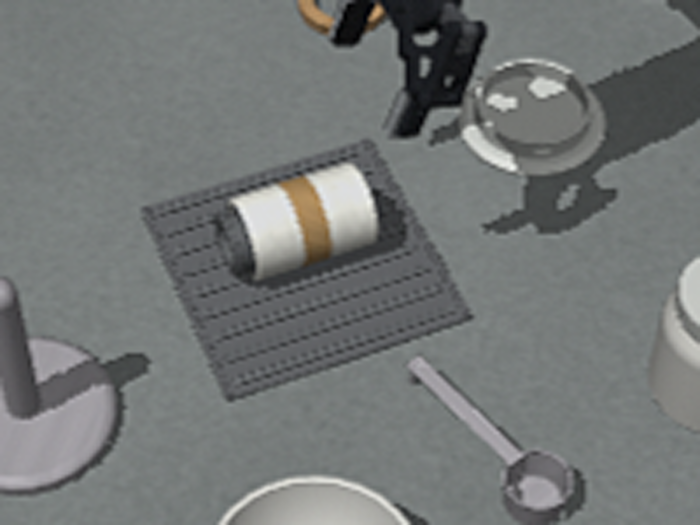

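The roll lies parallel to the ribs. In the wrist view its flat end is at (316,195) and its collar is hidden near (315,335), 3-4 mm from the mat's -y edge at most. I'll measure it.

```bash
cat > cyl.py <<'E'
from mv import *
from h import *
g=75.1*D; gv=np.array([np.cos(g),np.sin(g),0]); n=np.array([-gv[1],gv[0],0])
def fitroll(f,box,zr=(.02,.075)):
    z=load(f); W=cloud(z,z['d']); p=z['p'].astype(int); m=np.zeros(p.shape[:2],bool); m[box[2]:box[3],box[0]:box[1]]=True
    white=(p.min(2)>175)|((p[...,0]-p[...,2]>40))
    s=W[m&white&(z['d']>0)]; s=s[(s[:,2]>zr[0])&(s[:,2]<zr[1])]
    def fn(x):
        ax=np.array([np.cos(g+x[2]),np.sin(g+x[2]),x[3]]);ax/=np.linalg.norm(ax)
        r=s-np.array([.487,.002,0])-x[0]*n-np.array([0,0,x[1]]); return np.linalg.norm(r-np.outer(r@ax,ax),axis=1)-.03
    r=least_squares(fn,[0,.036,0,0],loss='soft_l1',f_scale=.001); k=np.abs(r.fun)<.003
    t=(s[k]-[.487,.002,0])@gv
    print(f,len(s),k.sum(),'perp,z,yaw,tilt',r.x.round(4),np.abs(r.fun).mean().round(5),'axial',np.percentile(t,[.5,50,99.5]).round(4))
E
python3 - <<'E'
from cyl import *
fitroll('j_wrist.npz',(255,380,205,345)); fitroll('j_scene.npz',(290,345,220,265))
E
```

```text
j_wrist.npz 9801 9734 perp,z,yaw,tilt [-0.0008  0.0333  0.0002 -0.0022] 0.00047 axial [-0.0415  0.0098  0.0466]
j_scene.npz 628 556 perp,z,yaw,tilt [-0.0017  0.0335 -0.0016  0.0006] 0.00145 axial [-0.0426  0.001   0.0446]
```

```bash
python3 -m creep '[{"grip":8.54,"dp":[0,0,1],"rotation":[0,0.1,0]},{"grip":8.54,"dp":[1,0,2.5],"rotation":[0,0.21,0]},{"grip":8.54,"dp":[2,0,4],"rotation":[0,0.32,0]},{"grip":8.54,"dp":[3,0,5.5],"rotation":[0,0.43,0]},{"grip":8.54,"dp":[4,0,6.5],"rotation":[0,0.55,-0.006]}]'
python3 - <<'E'
from cyl import *
R=lay(g,30*D,-1,-1); gr=np.array([.4883,.0032,.035])-.012*gv
delta(gr+.005*R[:,0]-.09*R[:,0],R)
E
```

```text
time: 9.3
tool_pos: [0.4785, -0.0247, 0.1278]
tcp_rot: [1.568, 1.197, -1.275]
wrist_force: [-0.1, 0.2, -1.0]
width: 1.002
dp cm [1.38 0.22 2.83] rot [-0.001  0.322 -0.005] rows>= 2.6
```

```bash
python3 -m creep '[{"grip":8.54,"dp":[0.4,0.1,1],"rotation":[0,0.1,0]},{"grip":8.54,"dp":[0.8,0.2,2],"rotation":[0,0.21,0]},{"grip":8.54,"dp":[1.2,0.2,2.8],"rotation":[0,0.31,-0.005]},{"grip":8.54,"dp":[1.2,0.2,2.8],"rotation":[0,0.31,-0.005]},{"grip":8.54,"dp":[1.2,0.2,2.8],"rotation":[0,0.31,-0.005]}]'
python3 - <<'E'
from cyl import *
R=lay(g,30*D,-1,-1); gr=np.array([.4883,.0032,.035])-.012*gv
delta(gr+.005*R[:,0]-.03*R[:,0],R)
delta(gr+.005*R[:,0],R)
from workcell import bot
s=bot.read_state(); c=bot.get_calibration('wrist')
p,d=bot.read_camera('wrist'); cv2.imwrite('pics/k_wrist.png',p[:,:,::-1]); np.savez('k_wrist.npz',p=p,d=d,pos=s['tool_pos'],rot=s['tcp_rot'],**c)
E
```

```text
time: 9.72
tool_pos: [0.4725, -0.05, 0.1082]
tcp_rot: [1.81, 1.39, -1.073]
wrist_force: [-0.6, 0.4, 0.1]
width: 0.999
dp cm [ 6.01  0.18 -0.2 ] rot [-0.01   0.016  0.004] rows>= 1.4
dp cm [ 9.01  0.2  -0.25] rot [-0.01   0.016  0.004] rows>= 2.2
```

View pics/k_wrist.png

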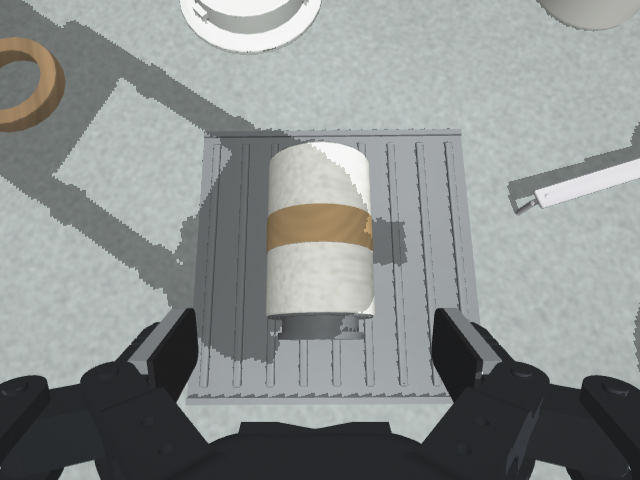

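In the wrist view the roll is centred at u≈320, paper band at v≈225, collar at (320,327), between the pads. I'll approach along the tool axis.

```bash
python3 -m creep '[{"grip":8.54,"dp":[2,0.1,-0.05],"rotation":[-0.005,0.008,0]},{"grip":8.54,"dp":[4.5,0.2,-0.15],"rotation":[-0.01,0.015,0]},{"grip":8.54,"dp":[7,0.2,-0.2],"rotation":[-0.01,0.015,0]},{"grip":8.54,"dp":[8.7,0.2,-0.2],"rotation":[-0.01,0.015,0]},{"grip":8.54,"dp":[8.7,0.2,-0.2],"rotation":[-0.01,0.015,0]}]'
python3 - <<'E'
from cyl import *
R=lay(g,30*D,-1,-1); gr=np.array([.4883,.0032,.035])-.012*gv
delta(gr+.005*R[:,0],R)
E
```

```text
time: 10.18
tool_pos: [0.4849, -0.0029, 0.0329]
tcp_rot: [1.806, 1.409, -1.048]
wrist_force: [-1.2, -0.4, 0.5]
width: 1.002
dp cm [0.05 0.17 0.35] rot [0.009 0.002 0.009] rows>= 0.1
```

```bash
python3 -m creep '[{"grip":8.54,"dp":[0.05,0.17,0.3],"rotation":[0.009,0,0.009]},{"grip":8.54,"dp":[0.05,0.17,0.3],"rotation":[0.009,0,0.009]},{"grip":8.54,"dp":[0.05,0.17,0.3],"rotation":[0.009,0,0.009]}]'
python3 - <<'E'
from cyl import *
R=lay(g,30*D,-1,-1); gr=np.array([.4883,.0032,.035])-.012*gv
delta(gr+.005*R[:,0],R)
E
python3 -m creep '[{"grip":6.5,"dp":[0,0,0],"rotation":[0,0,0]},{"grip":5.0,"dp":[0,0,0],"rotation":[0,0,0]},{"grip":5.0,"dp":[0,0,0],"rotation":[0,0,0]},{"grip":5.0,"dp":[0,0,0],"rotation":[0,0,0]},{"grip":5.0,"dp":[0,0,0],"rotation":[0,0,0]}]' 30
python3 - <<'E'
from cyl import *
R=lay(g,30*D,-1,-1); gr=np.array([.4883,.0032,.035])-.012*gv
delta(gr+.005*R[:,0],R)
from workcell import bot
s=bot.read_state(); print(s['width']*8.54,s['wrist_force'])
E
```

```text
time: 10.43
tool_pos: [0.4895, -0.0096, 0.0346]
tcp_rot: [1.822, 1.387, -1.047]
wrist_force: [0.6, -0.4, -0.8]
width: 0.999
dp cm [ 0.46 -0.45 -0.03] rot [-0.     0.002 -0.009] rows>= 0.2
time: 10.85
tool_pos: [0.4883, -0.0095, 0.0341]
tcp_rot: [1.823, 1.39, -1.048]
wrist_force: [-3.4, -0.8, 6.5]
width: 0.678
dp cm [ 0.43 -0.33 -0.07] rot [-0.002  0.    -0.007] rows>= 0.1
5.789007474530914 [-3.41999967 -0.75488585  6.52245569]
```

```bash
python3 -m creep '[{"grip":5.0,"dp":[-0.3,0,-0.17],"rotation":[0,0,0]},{"grip":5.0,"dp":[-1,0,-0.6],"rotation":[0,0,0]},{"grip":5.0,"dp":[-2.6,0,-1.5],"rotation":[0,0,0]},{"grip":5.0,"dp":[-5.2,0,-3],"rotation":[0,0,0]},{"grip":5.0,"dp":[-7.8,0,-4.5],"rotation":[0,0,0]}]'
python3 - <<'E'
from cyl import *
from workcell import bot
s=bot.read_state(); print(s['width']*8.54,s['wrist_force'],s['q'].round(2))
R0=Ro.from_rotvec(s['tcp_rot']).as_matrix(); a2=R0.T@gv; print('flat axis in tool',a2.round(3))
for az in (255.1,250,265):
    R=Rtool(az*D,30*D,-1); print(az,(R@a2).round(3))
    up=np.array([.4915,.2175,.068+.10])+.005*R[:,0]; delta(up,R); path(up,R); chk(up-[0,0,.10],R,np.array([.65,.75,1.57,-.5,1.77,1.15]))
p,d=bot.read_camera('scene'); cv2.imwrite('pics/l_scene.png',cv2.resize(p[150:330,230:430,::-1],None,fx=3.3,fy=3.3,interpolation=cv2.INTER_CUBIC))
E
```

```text
time: 11.27
tool_pos: [0.4868, -0.009, 0.1235]
tcp_rot: [1.822, 1.391, -1.052]
wrist_force: [0.7, -1.2, -2.1]
width: 0.677
5.783107560400321 [ 0.71987914 -1.21424617 -2.08302972] [-0.42  0.06  2.18  0.6   1.07 -0.49]
flat axis in tool [ 0.499 -0.006 -0.867]
255.1 [-0.005  0.003 -1.   ]
dp cm [  7.1   -5.48 -20.77] rot [-0.007 -1.569 -0.   ] rows>= 12.6
3 [-0.04 -0.01  2.14  0.15  0.99  0.14] [0.48 0.01 0.46]
6 [ 0.3   0.11  2.   -0.24  1.18  0.68] [0.51 0.19 0.47]
9 [ 0.54  0.35  1.81 -0.44  1.5   0.95] [0.54 0.35 0.42]
12 [ 0.68  0.61  1.59 -0.55  1.84  1.06] [0.56 0.49 0.33]
ik (array([ 0.68,  0.74,  1.61, -0.54,  1.72,  1.13]), np.float64(0.77), 'wrist', array([0.56, 0.49, 0.23]))
250 [-0.005  0.003 -1.   ]
dp cm [  7.1   -5.52 -20.77] rot [ 0.089 -1.568 -0.026] rows>= 12.6
3 [-0.04 -0.    2.13  0.15  1.    0.16] [0.48 0.   0.46]
6 [ 0.29  0.13  1.98 -0.22  1.2   0.7 ] [0.52 0.18 0.47]
9 [ 0.52  0.37  1.78 -0.41  1.53  0.98] [0.56 0.35 0.42]
12 [ 0.66  0.63  1.56 -0.51  1.88  1.1 ] [0.59 0.48 0.33]
ik (array([ 0.66,  0.76,  1.57, -0.49,  1.76,  1.16]), np.float64(0.82), 'wrist', array([0.59, 0.48, 0.23]))
265 [-0.005  0.002 -1.   ]
dp cm [  7.1   -5.4  -20.78] rot [-0.192 -1.565  0.049] rows>= 12.6
3 [-0.04 -0.02  2.15  0.15  0.97  0.1 ] [0.47 0.01 0.46]
6 [ 0.32  0.09  2.03 -0.27  1.13  0.63] [0.49 0.19 0.47]
9 [ 0.58  0.31  1.86 -0.5   1.44  0.9 ] [0.51 0.36 0.42]
12 [ 0.74  0.57  1.67 -0.64  1.76  1.  ] [0.52 0.5  0.33]
ik (array([ 0.74,  0.7 ,  1.68, -0.63,  1.65,  1.08]), np.float64(0.68), 'wrist', array([0.52, 0.5 , 0.23]))
```

View pics/l_scene.png

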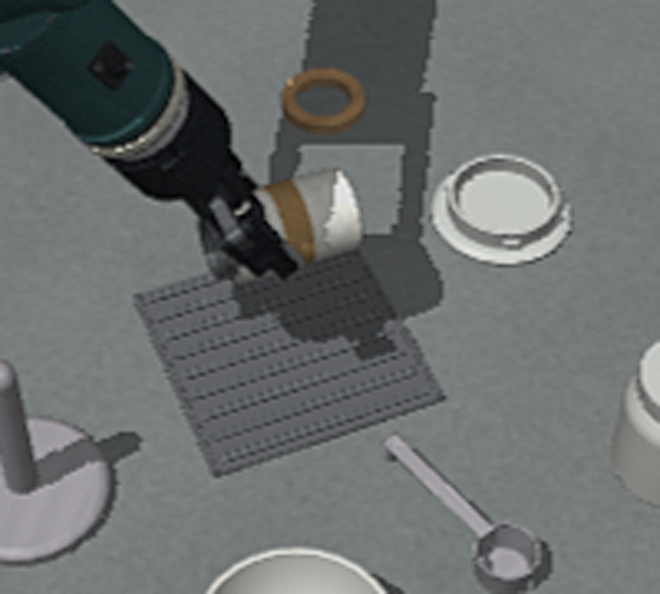

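The lift is clean and the roll level. Next I turn it flat end down while carrying it over to the cup.

```bash
python3 -m creep '[{"grip":5.0,"dp":[0.2,-0.3,-1.2],"rotation":[0,-0.1,0]},{"grip":5.0,"dp":[0.7,-0.8,-2.8],"rotation":[0,-0.22,0]},{"grip":5.0,"dp":[1.4,-1.2,-4.6],"rotation":[0,-0.34,0]},{"grip":5.0,"dp":[2,-1.6,-6.2],"rotation":[0,-0.46,0]},{"grip":5.0,"dp":[2.6,-2,-7.8],"rotation":[0,-0.58,0]}]'
python3 - <<'E'
from cyl import *
from workcell import bot
s=bot.read_state(); print(s['width']*8.54,s['wrist_force'],s['q'].round(2))
R=Rtool(255.1*D,30*D,-1); up=np.array([.4915,.2175,.168])+.005*R[:,0]; delta(up,R)
E
```

```text
time: 11.73
tool_pos: [0.4902, 0.0724, 0.1412]
tcp_rot: [1.385, 1.048, -1.412]
wrist_force: [-1.1, 0.7, -2.3]
width: 0.675
5.7650086588483065 [-1.0727442   0.65685862 -2.28678511] [ 0.11  0.02  2.09 -0.03  1.04  0.4 ]
dp cm [ -2.8   -3.68 -13.53] rot [-0.011 -1.022 -0.003] rows>= 8.2
```

```bash
python3 -m creep '[{"grip":5.0,"dp":[-0.3,-0.4,-1.5],"rotation":[0,-0.12,0]},{"grip":5.0,"dp":[-0.6,-0.9,-3],"rotation":[0,-0.24,0]},{"grip":5.0,"dp":[-0.9,-1.3,-4.6],"rotation":[-0.004,-0.36,0]},{"grip":5.0,"dp":[-1.2,-1.7,-6.2],"rotation":[-0.005,-0.48,0]},{"grip":5.0,"dp":[-1.5,-2,-7.6],"rotation":[-0.006,-0.59,0]}]'
python3 - <<'E'
from cyl import *
from workcell import bot
s=bot.read_state(); print(s['width']*8.54,s['wrist_force'],s['q'].round(2))
R=Rtool(255.1*D,30*D,-1); up=np.array([.4915,.2175,.168])+.005*R[:,0]; delta(up,R)
E
```

```text
time: 12.15
tool_pos: [0.4906, 0.1537, 0.1538]
tcp_rot: [0.869, 0.664, -1.669]
wrist_force: [0.5, -0.5, -2.4]
width: 0.677
5.785437732391497 [ 0.46765727 -0.5221586  -2.35626416] [ 0.52  0.32  1.83 -0.43  1.46  0.93]
dp cm [-4.28 -1.54 -4.03] rot [-0.002 -0.433 -0.004] rows>= 3.5
```

```bash
python3 -m creep '[{"grip":5.0,"dp":[-1.1,-0.4,-1],"rotation":[0,-0.11,0]},{"grip":5.0,"dp":[-2.2,-0.8,-2],"rotation":[0,-0.22,0]},{"grip":5.0,"dp":[-3.3,-1.2,-3],"rotation":[0,-0.33,0]},{"grip":5.0,"dp":[-4.1,-1.5,-3.8],"rotation":[0,-0.42,-0.004]},{"grip":5.0,"dp":[-4.1,-1.5,-3.8],"rotation":[0,-0.42,-0.004]}]';python3 -m creep '[{"grip":5.0,"dp":[0,0,0],"rotation":[0,0,0]},{"grip":5.0,"dp":[0,0,0],"rotation":[0,0,0]}]'
python3 - <<'E'
from cyl import *
from workcell import bot
s=bot.read_state(); print(s['width']*8.54,s['wrist_force'],s['q'].round(2))
R=Rtool(255.1*D,30*D,-1); up=np.array([.4915,.2175,.168])+.005*R[:,0]; delta(up,R)
for nm in('scene','top'):
    p,d=bot.read_camera(nm); cv2.imwrite(f'pics/m_{nm}.png',p[:,:,::-1]); np.savez(f'm_{nm}.npz',p=p,d=d,**bot.get_calibration(nm))
E
```

```text
time: 12.57
tool_pos: [0.4886, 0.211, 0.1595]
tcp_rot: [0.483, 0.381, -1.782]
wrist_force: [-0.7, -0.0, -3.3]
width: 0.678
time: 12.73
tool_pos: [0.4897, 0.2077, 0.1642]
tcp_rot: [0.493, 0.381, -1.783]
wrist_force: [0.6, -0.5, -1.6]
width: 0.68
5.80299059637828 [ 0.55857039 -0.49552462 -1.62684864] [ 0.68  0.6   1.61 -0.55  1.82  1.06]
dp cm [-0.55 -0.08 -0.18] rot [ 0.    -0.018  0.003] rows>= 0.1
```

View pics/m_scene.png

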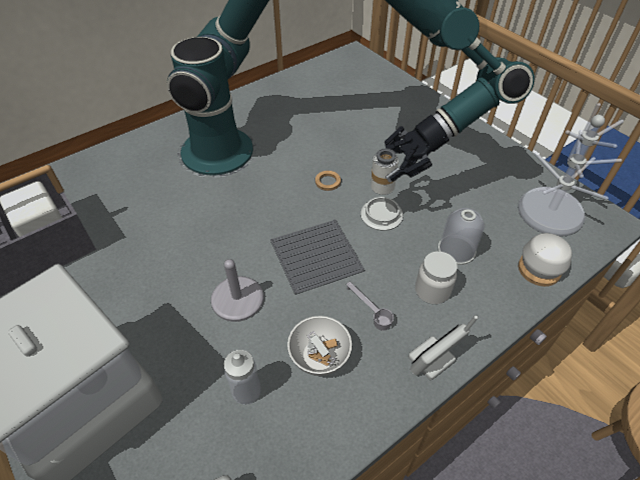

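View pics/m_top.png

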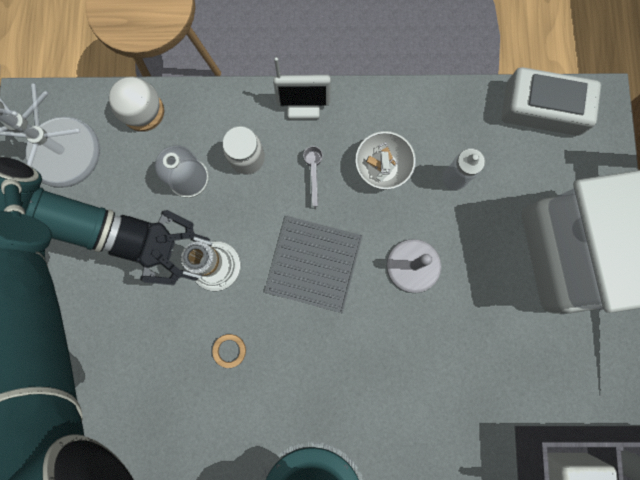

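Upright with the collar on top, held over the cup: collar at top-view (203,257) and scene (385,155). The bystanders haven't moved. I'll check the offset from the cup in the same cameras.

Run:
```python
from cyl import *
for f,b in (('m_top.npz',(180,225,235,285)),('m_scene.npz',(365,402,140,205))):
    z=load(f); W=cloud(z,z['d']); m=np.zeros(z['d'].shape,bool); m[b[2]:b[3],b[0]:b[1]]=True; m&=z['d']>0
    p=z['p'].astype(int); s=W[m&(W[...,2]>.1)]
    h=np.histogram(s[:,2],np.arange(.1,.25,.005)); print(f,h[0])
    for lo,hi in((.203,.222),):
        k=W[m&(W[...,2]>lo)&(W[...,2]<hi)]; c,r=cv2.minEnclosingCircle(k[:,:2].astype(np.float32)); print(lo,len(k),np.round(c,4),round(r,4),k[:,2].mean().round(4))
    # outer side wall fit
    for lo,hi in((.12,.135),(.135,.15),(.175,.195)):
        k=W[m&(W[...,2]>lo)&(W[...,2]<hi)&(p.min(2)>70)]
        if len(k)<8: continue
        r=least_squares(lambda c:np.hypot(k[:,0]-c[0],k[:,1]-c[1])-.03,[.49,.21],loss='soft_l1',f_scale=.001); print('wall',lo,len(k),r.x.round(4),np.abs(r.fun).mean().round(4))
```

```text
m_top.npz [  1   9  20  18  28  23  24  16  21  28  25  29  37  41  97  90 114  67
 107 284  37 266  36   0   0   0   0   0   0]
0.203 321 [0.4989 0.2155] 0.0364 0.2079
wall 0.12 53 [0.4878 0.2112] 0.0003
wall 0.135 21 [0.4878 0.2103] 0.0017
wall 0.175 266 [0.4878 0.2108] 0.0043
m_scene.npz [  5  28  39  31  34  35  36  33  33  26  32  33  36  43  72  58  93  96
 151 153  55 162  20   0   0   0   0   0   0]
0.203 211 [0.4881 0.2244] 0.0447 0.2073
wall 0.12 105 [0.4892 0.2082] 0.001
wall 0.135 49 [0.4896 0.2078] 0.0012
wall 0.175 261 [0.4897 0.2076] 0.0045
```

Run:
```python
from cyl import *
from workcell import bot
s=bot.read_state(); print(s['tool_pos'])
R=Rtool(255.1*D,30*D,-1)
for dz in (0,-.07,-.09,-.098): delta(s['tool_pos']+[.002,.008,dz],R,s)
```

```text
[0.48991366 0.20711397 0.16555897]
dp cm [-0.71 -0.02 -0.43] rot [-0.001 -0.019  0.003] rows>= 0.2
dp cm [ 2.91 -0.01 -6.42] rot [-0.001 -0.019  0.003] rows>= 1.7
dp cm [ 3.94 -0.01 -8.13] rot [-0.001 -0.019  0.003] rows>= 2.2
dp cm [ 4.35 -0.01 -8.82] rot [-0.001 -0.019  0.003] rows>= 2.4
```

```bash
python3 -m creep '[{"grip":5.0,"dp":[-0.7,0,-0.4],"rotation":[0,-0.01,0.002]},{"grip":5.0,"dp":[-0.2,0,-1.3],"rotation":[0,-0.018,0.003]},{"grip":5.0,"dp":[0.8,0,-2.9],"rotation":[0,-0.018,0.003]},{"grip":5.0,"dp":[1.9,0,-4.7],"rotation":[0,-0.018,0.003]},{"grip":5.0,"dp":[2.4,0,-5.6],"rotation":[0,-0.018,0.003]}]'; python3 -m creep '[{"grip":5.0,"dp":[0,0,0],"rotation":[0,0,0]},{"grip":5.0,"dp":[0,0,0],"rotation":[0,0,0]}]'
python3 - <<'E'
from cyl import *
from workcell import bot
s=bot.read_state(); print(s['width']*8.54,s['wrist_force'],s['tool_pos'])
R=Rtool(255.1*D,30*D,-1); delta(np.array([.4919,.2151,.1656-.098]),R)
for nm,b in(('scene',(360,410,150,240)),('top',(180,240,230,295))):
    p,d=bot.read_camera(nm); c=bot.get_calibration(nm); W=cloud(c,d)
    cv2.imwrite(f'pics/n_{nm}.png',cv2.resize(p[130:270,300:480,::-1] if nm=='scene' else p[190:330,130:310,::-1],None,fx=4,fy=4,interpolation=cv2.INTER_CUBIC))
    m=np.zeros(d.shape,bool); m[b[2]:b[3],b[0]:b[1]]=True; m&=(d>0)
    for lo,hi in((.04,.06),(.06,.08),(.08,.1)):
        k=W[m&(W[...,2]>lo)&(W[...,2]<hi)&(p.min(2)>70)]; k=k[np.abs(np.hypot(k[:,0]-.489,k[:,1]-.217)-.03)<.012]
        if len(k)<8: continue
        r=least_squares(lambda c:np.hypot(k[:,0]-c[0],k[:,1]-c[1])-.03,[.49,.217],loss='soft_l1',f_scale=.001); print(nm,'wall',lo,len(k),r.x.round(4),np.abs(r.fun).mean().round(4))
    s=W[m&(np.hypot(W[...,0]-.49,W[...,1]-.217)<.03)]; print(np.percentile(s[:,2],[90,95,98]).round(4))
E
```

```text
time: 13.25
tool_pos: [0.4902, 0.2148, 0.1002]
tcp_rot: [0.473, 0.368, -1.785]
wrist_force: [-0.4, 0.6, -2.5]
width: 0.679
time: 13.42
tool_pos: [0.4909, 0.2151, 0.1027]
tcp_rot: [0.472, 0.366, -1.785]
wrist_force: [-0.5, -0.0, -1.2]
width: 0.677
5.7794080747470575 [-0.54084582 -0.0265749  -1.20379645] [0.49086102 0.21514727 0.1027406 ]
dp cm [ 1.72  0.11 -3.06] rot [0.002 0.005 0.001] rows>= 0.8
scene wall 0.04 97 [0.4904 0.2151] 0.0011
scene wall 0.06 122 [0.4903 0.2152] 0.0011
scene wall 0.08 24 [0.4939 0.2148] 0.002
[0.1456 0.1467 0.1476]
top wall 0.04 36 [0.4891 0.2188] 0.0003
top wall 0.06 55 [0.4891 0.2188] 0.0003
top wall 0.08 35 [0.4889 0.2184] 0.0003
[0.147  0.1479 0.1487]
```

View pics/n_scene.png

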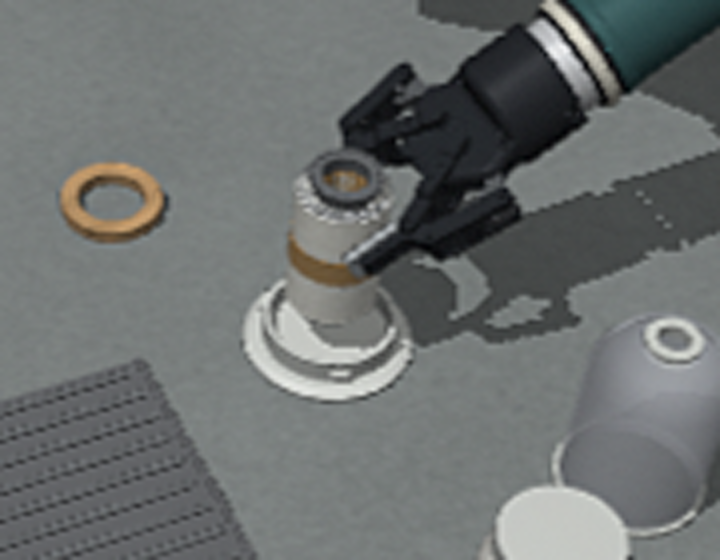

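View pics/n_top.png

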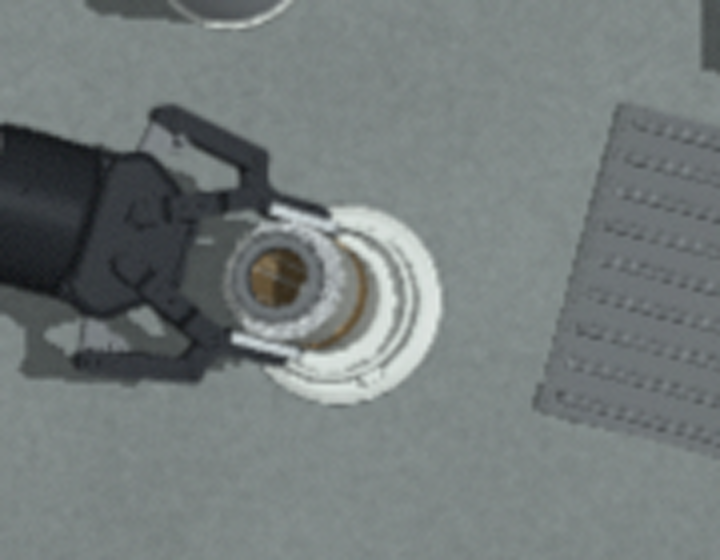

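Centred within about 1.5 mm in both cameras and upright, with the base about 37 mm above the cup floor. I'll lower it.

```bash
python3 -m creep '[{"grip":5.0,"dp":[0.5,0.05,-0.85],"rotation":[0,0,0]},{"grip":5.0,"dp":[1,0.1,-1.7],"rotation":[0,0,0]},{"grip":5.0,"dp":[1.4,0.1,-2.4],"rotation":[0,0,0]},{"grip":5.0,"dp":[1.65,0.1,-2.75],"rotation":[0,0,0]},{"grip":5.0,"dp":[1.65,0.1,-2.75],"rotation":[0,0,0]}]'; python3 -m creep '[{"grip":5.0,"dp":[0,0,0],"rotation":[0,0,0]},{"grip":5.0,"dp":[0.05,0,-0.09],"rotation":[0,0,0]},{"grip":5.0,"dp":[0.1,0,-0.17],"rotation":[0,0,0]}]'
```

```text
time: 13.93
tool_pos: [0.4916, 0.2144, 0.0703]
tcp_rot: [0.473, 0.367, -1.784]
wrist_force: [0.3, -0.0, -1.8]
width: 0.679
time: 14.18
tool_pos: [0.4926, 0.2152, 0.0701]
tcp_rot: [0.477, 0.366, -1.783]
wrist_force: [-0.4, -0.5, -1.7]
width: 0.678
```

```bash
python3 -m creep '[{"grip":5.0,"dp":[0.05,0,-0.09],"rotation":[0,0,0]},{"grip":5.0,"dp":[0.1,0,-0.17],"rotation":[0,0,0]},{"grip":5.0,"dp":[0.1,0,-0.17],"rotation":[0,0,0]}]'
```

```text
time: 14.43
tool_pos: [0.4923, 0.215, 0.0678]
tcp_rot: [0.476, 0.367, -1.783]
wrist_force: [-0.6, -0.6, -0.6]
width: 0.678
```

```bash
python3 -m creep '[{"grip":5.0,"dp":[0.05,0,-0.09],"rotation":[0,0,0]},{"grip":5.0,"dp":[0.1,0,-0.17],"rotation":[0,0,0]},{"grip":5.0,"dp":[0.1,0,-0.17],"rotation":[0,0,0]}]'
```

```text
time: 14.68
tool_pos: [0.4924, 0.2151, 0.0664]
tcp_rot: [0.476, 0.366, -1.783]
wrist_force: [0.4, 0.0, 0.3]
width: 0.675
```

```bash
python3 -m creep '[{"grip":5.0,"dp":[0.05,0,-0.09],"rotation":[0,0,0]},{"grip":5.0,"dp":[0.05,0,-0.09],"rotation":[0,0,0]},{"grip":5.0,"dp":[0.05,0,-0.09],"rotation":[0,0,0]}]'
python3 - <<'E'
from cyl import *
from workcell import bot
s=bot.read_state(); print(s['wrist_force'],s['torque'])
for nm,b in(('scene',(360,410,150,240)),('top',(180,240,230,295))):
    p,d=bot.read_camera(nm); c=bot.get_calibration(nm); W=cloud(c,d)
    m=np.zeros(d.shape,bool); m[b[2]:b[3],b[0]:b[1]]=True; m&=(d>0)
    s=W[m&(np.hypot(W[...,0]-.49,W[...,1]-.217)<.03)]; print(np.percentile(s[:,2],[90,95,98]).round(4))
E
```

```text
time: 14.93
tool_pos: [0.4924, 0.2151, 0.0664]
tcp_rot: [0.475, 0.364, -1.784]
wrist_force: [-1.3, 1.6, 5.6]
width: 0.675
[-1.28103173  1.56477641  5.59172732] [-0.17910858  0.08984954 -0.20150159]
[0.1099 0.1107 0.1112]
[0.11   0.1108 0.112 ]
```

Seated: 5.6 N contact, collar face at z = 0.110 against 0.008 + 0.102 expected. Releasing.

```bash
python3 -m creep '[{"grip":5.8,"dp":[-0.04,0,0.07],"rotation":[0,0,0]},{"grip":6.1,"dp":[-0.04,0,0.07],"rotation":[0,0,0]},{"grip":6.6,"dp":[-0.04,0,0.07],"rotation":[0,0,0]},{"grip":7.6,"dp":[-0.04,0,0.07],"rotation":[0,0,0]},{"grip":8.54,"dp":[-0.04,0,0.07],"rotation":[0,0,0]}]'; python3 -m creep '[{"grip":8.54,"dp":[0,0,0],"rotation":[0,0,0]},{"grip":8.54,"dp":[0,0,0],"rotation":[0,0,0]},{"grip":8.54,"dp":[0,0,0],"rotation":[0,0,0]}]'
python3 - <<'E'
from cyl import *
from workcell import bot
for nm in('scene','top'):
    p,d=bot.read_camera(nm); 
    cv2.imwrite(f'pics/o_{nm}.png',cv2.resize(p[130:270,300:480,::-1] if nm=='scene' else p[190:330,130:310,::-1],None,fx=4,fy=4,interpolation=cv2.INTER_CUBIC))
E
```

```text
time: 15.45
tool_pos: [0.4923, 0.2149, 0.0655]
tcp_rot: [0.476, 0.366, -1.784]
wrist_force: [0.4, -0.5, 0.8]
width: 0.991
time: 15.7
tool_pos: [0.4923, 0.215, 0.0656]
tcp_rot: [0.476, 0.366, -1.784]
wrist_force: [0.2, 0.7, -0.1]
width: 0.999
```

View pics/o_top.png

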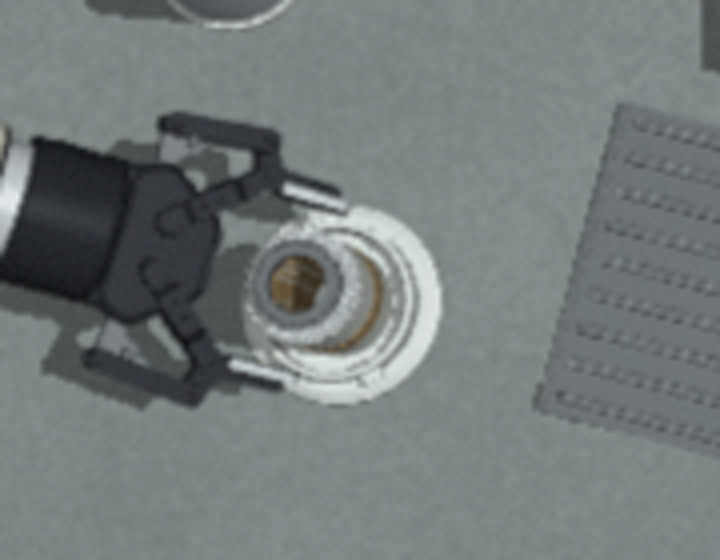

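View pics/o_scene.png

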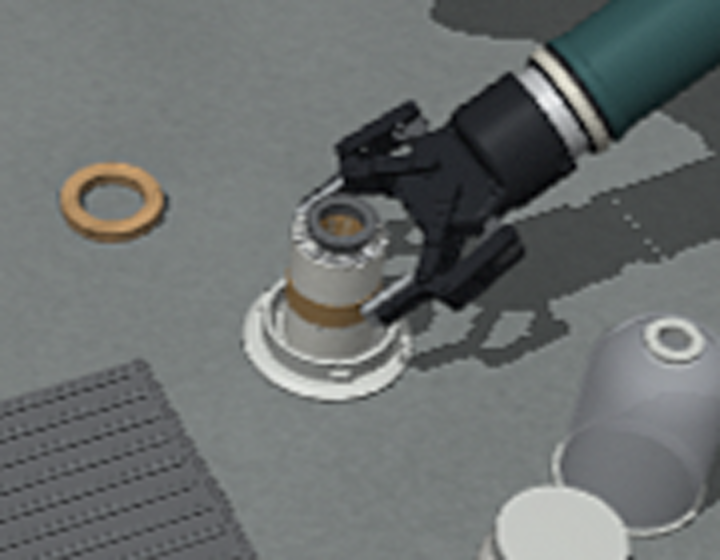

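Run:
```python
from cyl import *
z=load('a_top.npz'); W=cloud(z,z['d']); ok=(z['d']>0)
m=np.zeros(ok.shape,bool); m[60:200,0:165]=True; m&=ok&(W[...,2]>.02)&(W[...,2]<.9)
s=W[m]
for lo in np.arange(.02,.4,.05):
    k=s[(s[:,2]>lo)&(s[:,2]<lo+.05)]
    if len(k): print(lo.round(2),len(k),k[:,:2].min(0).round(3),k[:,:2].max(0).round(3))
R=Rtool(255.1*D,30*D,-1); from workcell import bot
st=bot.read_state(); 
for b in (.06,.12): chk(st['tool_pos']-b*R[:,0],R)
```

```text
0.02 2856 [0.676 0.348] [0.9   0.661]
0.07 2076 [0.656 0.303] [0.901 0.634]
0.12 685 [0.653 0.3  ] [0.859 0.649]
0.17 571 [0.735 0.507] [0.809 0.608]
0.22 111 [0.737 0.54 ] [0.771 0.576]
0.27 57 [0.728 0.511] [0.743 0.54 ]
ik (array([ 0.72,  0.77,  1.48, -0.52,  1.82,  1.11]), np.float64(0.79), 'wrist', array([0.58, 0.54, 0.26]))
ik (array([ 0.76,  0.8 ,  1.35, -0.5 ,  1.91,  1.09]), np.float64(0.75), 'wrist', array([0.59, 0.59, 0.29]))
```

```bash
python3 -m creep '[{"grip":8.54,"dp":[-1,0,0],"rotation":[0,0,0]},{"grip":8.54,"dp":[-2.5,0,0],"rotation":[0,0,0]},{"grip":8.54,"dp":[-3.5,0,1.5],"rotation":[0,0,0]},{"grip":8.54,"dp":[-5,0,4],"rotation":[0,0,0]},{"grip":8.54,"dp":[-6.5,0,6.8],"rotation":[0,0,0]}]'; python3 -m creep '[{"grip":8.54,"dp":[-1.5,0,2.5],"rotation":[0,0,0]},{"grip":8.54,"dp":[-2.5,0,4.3],"rotation":[0,0,0]},{"grip":8.54,"dp":[-2.5,0,4.3],"rotation":[0,0,0]},{"grip":8.54,"dp":[-2.5,0,4.3],"rotation":[0,0,0]}]'
python3 - <<'E'
from cyl import *
from workcell import bot
for nm in('scene','top'):
    p,d=bot.read_camera(nm); cv2.imwrite(f'pics/p_{nm}.png',p[:,:,::-1]); np.savez(f'p_{nm}.npz',p=p,d=d,**bot.get_calibration(nm))
for nm,b in(('scene',(360,410,150,240)),('top',(180,240,230,295))):
    z=load(f'p_{nm}.npz'); p=z['p']; d=z['d']; W=cloud(z,d)
    m=np.zeros(d.shape,bool); m[b[2]:b[3],b[0]:b[1]]=True; m&=(d>0)
    for lo,hi in((.03,.05),(.05,.07),(.07,.095)):
        k=W[m&(W[...,2]>lo)&(W[...,2]<hi)]; k=k[np.abs(np.hypot(k[:,0]-.489,k[:,1]-.217)-.03)<.008]
        if len(k)<8: continue
        r=least_squares(lambda c:np.hypot(k[:,0]-c[0],k[:,1]-c[1])-.03,[.49,.217],loss='soft_l1',f_scale=.001); print(nm,'wall',lo,len(k),r.x.round(4),np.abs(r.fun).mean().round(4))
    s=W[m&(np.hypot(W[...,0]-.49,W[...,1]-.217)<.03)]; print(np.percentile(s[:,2],[90,95,98]).round(4))
z0=load('a_top.npz');z1=load('p_top.npz'); W0=cloud(z0,z0['d']);W1=cloud(z1,z1['d'])
for name,(u0,u1,v0,v1,h0,h1) in dict(foot=(380,450,230,300,.009,.02),tip=(385,450,235,295,.132,.15),teether=(205,255,325,375,.007,.02),scoop=(298,330,140,212,.006,.04),bowl=(350,420,125,195,.03,.07),jar=(215,268,120,178,.08,.11),cover=(150,212,140,200,.02,.15),bottle=(440,490,140,195,.02,.17)).items():
    o=[]
    for z,W in((z0,W0),(z1,W1)):
        k=W[v0:v1,u0:u1].reshape(-1,3); k=k[(k[:,2]>h0)&(k[:,2]<h1)]; o.append(np.median(k[:,:2],0))
    print(name,o[0].round(4),(o[1]-o[0]).round(4))
E
```

```text
time: 16.22
tool_pos: [0.4977, 0.2368, 0.158]
tcp_rot: [0.473, 0.366, -1.784]
wrist_force: [0.6, 0.5, 0.6]
width: 1.0
time: 16.55
tool_pos: [0.4989, 0.2376, 0.2089]
tcp_rot: [0.481, 0.367, -1.782]
wrist_force: [-0.7, 0.2, 0.3]
width: 1.0
scene wall 0.03 124 [0.4922 0.215 ] 0.001
scene wall 0.05 138 [0.4921 0.2147] 0.0011
scene wall 0.07 166 [0.4921 0.2151] 0.0011
[0.1105 0.1114 0.1126]
top wall 0.03 46 [0.4898 0.2185] 0.0003
top wall 0.05 64 [0.4901 0.2183] 0.0003
top wall 0.07 88 [0.4902 0.2184] 0.0005
[0.1102 0.1112 0.1121]
foot [ 0.4739 -0.2073] [ 0.0106 -0.0115]
tip [ 0.4883 -0.2229] [0.0001 0.    ]
teether [0.3039 0.1814] [0.     0.0001]
scoop [ 0.6967 -0.0018] [-0.0012  0.    ]
bowl [ 0.7287 -0.1632] [ 0.0002 -0.0002]
jar [0.7395 0.1524] [ 0.0002 -0.0001]
cover [0.6809 0.2746] [ 0.0003 -0.    ]
bottle [ 0.6796 -0.3142] [ 0.     -0.0001]
```

View pics/p_scene.png

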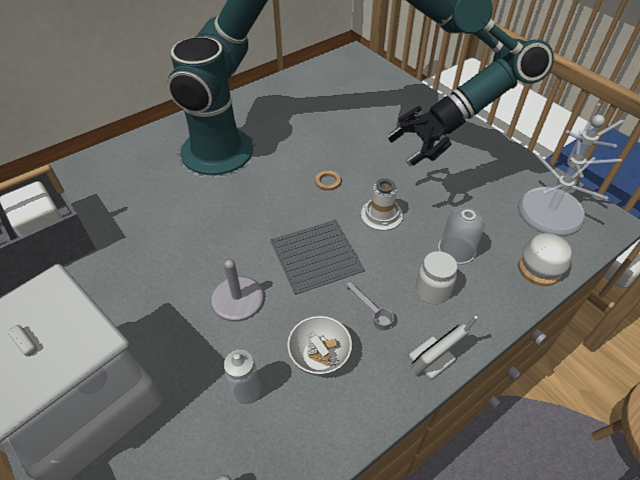

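View pics/p_top.png

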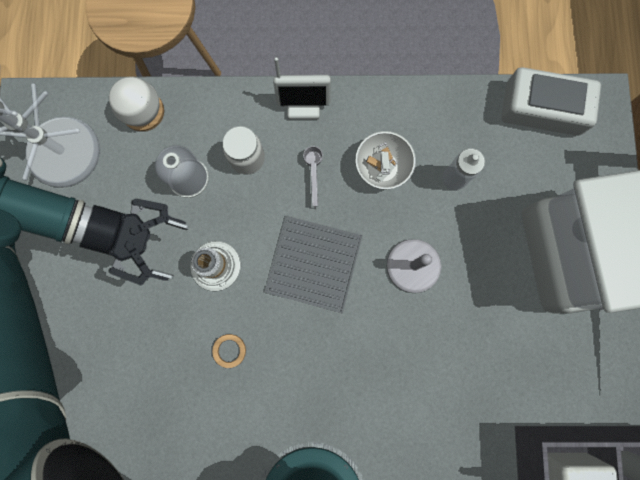

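The roll stands collar-up in the cup at scene (384,205), with the gripper clear above it. The stand's tip moved 0.1 mm, and the median shift measured for its foot comes from the roll having hidden part of it. The bystanders are within about 1 mm of where they began. Handing in.

```bash
python3 -c "
from workcell import bot
s=bot.read_state();print(s['time'],s['wrist_force'],abs(s['joint_vel']).max())
print(bot.finish_job())"
```

```text
16.65 [-0.28481028  0.15670362  0.32243812] 0.02184957586364243
the job is handed in; nothing more can be done
None
```

I lifted the roll straight up off the stand, laid it along the mat's ribs and let go. I then took a new grip, turned it over, stood it in the dispenser base and released it. I handed the job in at 16.65 s.

**Roll:** It stands upright in the base with the collar up. The collar face is at z ≈ 0.110–0.111 m, against 0.110 expected with the flat end on the floor. It is centred in the base to about 1–2 mm. The two cameras differ by about 3 mm from each other, which is within their calibration.

**Other things:** The bystanders I measured show shifts of 0.3 mm or less, except the scoop at 1.2 mm. That looks like a measuring artefact, since the arm never went near the scoop.

**Stand:** The post tip reads 0.1 mm from its start. My measure of the foot disagreed, showing about 11–12 mm. I put that down to the roll hiding part of the foot in the first picture, and the tip and the pictures show no movement.

**Forces:** The highest wrist-force reading I saw was about 9 N, when the roll was set down on the mat.

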